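# Seat the strip block in the slanted filling stand

### The job

Put the black eight-well strip block into the blue-walled pocket of the slanted filling stand, wells facing up, so that it lies fully home, flat on the pocket's floor and square in it. The nest with the pocket may be clamped a little to the left or right of the deck's middle, so feel (or look) for its tall right-hand end. Lay the block in gently - do not let it fall or ram it - and leave the carton, the jar and the timer where they stand.

Things in the scene. Friction and masses are not known exactly. Their poses are not given: they have to be found in the camera images.
- block_centre (a point): centre (half-way up, 15.5 mm above the underside) of the black eight-well strip block, a solid bar 26 mm (its x) by 130 mm (its y) by 31 mm high (its z, wells on top); 70 to 140 g; it starts lying on the table, wells up. Same shape when turned half round about z.
- strip_block: the same black strip block; origin at the middle of its underside, same axes
- deck: white slanted deck of the filling stand, 104 mm up the slope (x) by 184 mm (y), leaning 30 degrees from level so that it faces the robot. Origin: middle of its upper face, 75 mm above the table; x points up the slope, away from the robot; y level, to the robot's left; z square out of the face. A nest with blue walls is clamped on it. With the block home, the block's centre is 19.5 mm above the deck face.
- pocket_middle (a point): point on the deck, 4 mm out of its face, at the MEAN place of the middle of the pocket's floor; axes as the deck. The pocket, open along z, is 28.6 mm (x) by 133 mm (y) and 10 mm deep. True middle: x = 0, but y anywhere from -12 to +12 mm from here, not reported. The nest is clamped, parallel to the deck, and does not move under 25 N.
- tall_end (a point): MEAN place of the top of the pocket's tall right-hand end wall (-y end), on its inner face, 28 mm out of the deck face; it shifts with the pocket by -12 to +12 mm in y. The inner face is flat from floor to top. All other walls end 14 mm out of the deck face; walls are 6 mm thick.
- finger_gap (a point): point 2 mm out of the deck face at its middle. Both long walls of the nest are cut away there for fingers, 46 mm long in y at the pocket's middle. In the gaps only the floor plate (4 mm, 3 mm beside the pocket) stands out of the deck, with a flat screw head (top 6 mm out of the deck face) 36 mm up and down the slope.
- stand: the whole slanted filling stand, heavy and fixed; origin under its middle on the table; base plate 112 x 184 mm; carries the deck and nest
- slide_box_centre (a point): centre of a small white and green carton, 55 x 85 x 32 mm, a bystander
- jar_centre (a point): centre of a clear jar with black cap, 43 mm across, 72 mm high, a bystander
- timer_centre (a point): centre of a white bench timer with three coloured buttons, 62 x 66 x 18 mm, a bystander

How it is judged:
By the outcome, as a careful person would: the job done as asked, in the order asked, and still so for the second after the job is handed in, with the robot touching nothing.
It also fails if it takes over 48 s, if anything falls off the work surface, if the arm or the gripper's body presses on something with over 40 N, if the wrist force passes 120 N, or if a joint passes its speed limit or range.

### The arm

A 6-joint arm with a two-finger parallel gripper is mounted at the origin on a cart in front of the work surface, level with it; the furniture and walls round the work are solid. World frame = base frame: x ahead of the robot, y to its left, z up, the work surface at z = 0. Lengths are in m, angles in rad, forces in N, time in s.
With the tool pointing down it reaches from about 0.375 to 0.825 m from the base axis. Payload 5.5 kg.
Tool frame: the origin (TCP) lies at the very end of the fingers, on their centre line; the grasp point (between the pads) lies 19 mm behind it; z points along the fingers, y is the line along which they close (so a half turn about z gives the same grasp; the last joint's range is limited). The gripper opens to 85 mm and grips with 20 to 120 N. Pads are 22 mm wide; open, the fingers measure 114 mm over their backs; the gripper's body (76 mm by 85 mm) begins 54 mm behind the grasp point. The pads swing forward as they close: fully open they stand 13 mm farther back than shut.
Start: joints at [-1.291, 0.314, -0.047, 1.21, 0, 1.571], TCP at [0.166, -0.577, 0.231] pointing down, gripper open.
Joint ranges: [-2.67, 2.67], [-0.69, 1.73], [-1.03, 1.25], [-2.08, 2.16], [-1.42, 1.45], [-3.14, 3.14]. Speed limits (rad/s): [2.39, 2.39, 3.01, 3.14, 3.14, 3.14].

### API

Orientations are given as a unit quaternion [x, y, z, w].
In Python, from station import read_state, get_image, close_job gives the robot as it stands.
- The arm moves only by the tool move_arm, never from a script. Its argument "rows" is a list of rows, each an object of numbers: "claw": the finger opening in cm, from 0 to 8.54; "dx", "dy", "dz": the shift along the tool's x, y, z in cm; "yaw": the turn about the tool's z in units of 6 degrees (1.0 is 6 degrees). In form: [{"claw": .., "dx": .., "dy": .., "dz": .., "yaw": ..}, ...]. A call has 1 to 12 rows; each row shifts and turns the commanded pose from where the row before left it, along the tool's axes as they then stand; what a row does not reach is not made up. A row lasts 1/12 s, in which the tool goes at most 41.7 mm and 7.16 degrees, less where a joint would pass 70% of its speed; a pose out of reach is approached as far as the arm can. A call is refused whole if a number of a shift passes 4.17 or a number of a turn 1, either way. A call with a gripper value outside its range is refused whole. The fingers move at their own pace and stop on an object; "force" is the grip in N (left out, the last holds). Time passes only in rows, so rows that do not move let the fingers close. It gives the time, the measured TCP pose, the force, the opening and the grip force at its end, in the units of the state.
- read_state(): the state, without advancing time (a new reading comes with each control period).
- get_image(name): name is "scene" or "top" or "wrist"; returns a dict with "color" (384x512x3 uint8, red, green, blue), "intrinsics" (3x3 intrinsics, pixels), "R" (3x3) and "t" (3): a world point X has camera coordinates R X + t. Camera axes: x right, y down, z forward; pixel columns grow to the right and rows downward; lengths in m; the calibration is good to about 2 mm. A picture is of the moment at which its call begins. There is no depth.
- close_job(): hands the job in; it is judged then, once.
The state is a dict: "time": time; "joint_positions": joint angles; "dq": joint speeds; "effort": joint torques, N m; "ee_pos": TCP position; "tool_rot": TCP orientation; "force": force on the tool from outside, world axes, zero at the start; "wrist_torque": the same for the moment, N m; "finger_gap": opening from 0.0 (shut) to 1.0 (fully open); "finger_force": force on a finger pad.
Only numpy, scipy, OpenCV 4.12 (cv2) and the standard library are available. Lean on these libraries where they do the work, as an engineer would, in place of code of your own. Each camera call takes 0.05 s, during which the arm holds its last target. There are 200 camera calls.

## Working session

There is one attempt and no reset: what is moved stays moved. The work goes in short steps, Python scripts to look and compute and a tool call to move; the robot and the scene stay as the last step left them, time stands still between calls to the robot, and variables do not carry over. Pictures are saved under pics/ and viewed, at most 10 in all, crops included, and the job is handed in when it is done.

Besides the shell and the picture viewer there is one more tool, called after ">>>" by a JSON object that holds its "op" and its "data". move_arm: Moves the arm, as the interface text tells. Its arguments: {"type":"object","properties":{"rows":{"type":"array"},"force":{"type":"number"}},"required":["rows"]}

```bash
mkdir -p pics; python3 - <<'E'
from station import *
import cv2,numpy as np
print(read_state())
a=[]
for n in("scene","top"):
    d=get_image(n);np.savez(n,**d);a.append(cv2.cvtColor(d["color"],cv2.COLOR_RGB2BGR));print(n,d["intrinsics"].tolist(),d["R"].tolist(),d["t"])
    cv2.imwrite(f"pics/{n}0.png",a[-1])
E
```

```text
{'time': 0.0, 'joint_positions': array([-1.29097664e+00,  3.14205162e-01, -4.80566386e-02,  1.21017548e+00,
        9.74492289e-06,  1.57080649e+00]), 'dq': array([-7.58996349e-04, -6.43864324e-04, -2.15121848e-03, -3.69970391e-05,
       -2.64431906e-04, -4.13332938e-04]), 'effort': array([ 1.96347130e-03, -5.39590681e+01,  3.39746296e+01,  1.91437063e-02,
        3.51432818e-04, -1.84481486e-06]), 'ee_pos': array([ 0.1655593 , -0.57612908,  0.23045689]), 'tool_rot': array([ 9.90228949e-01,  1.39448757e-01, -1.09598238e-04, -8.13140709e-04]), 'force': array([-0.67088688,  0.69930346, -0.0667288 ]), 'wrist_torque': array([ 0.01019357, -0.00254053, -0.02506135]), 'finger_force': 0.0, 'finger_gap': 1.0050720188507325}
scene [[347.37389909470954, 0.0, 261.51827973696606], [0.0, 347.37389909470954, 190.78086405381484], [0.0, 0.0, 1.0]] [[-0.7510550681640136, -0.6601807112572741, 0.008815501629989822], [-0.48854491831298896, 0.5467130493251858, -0.6800211059137148], [0.44411726759461145, -0.5150400665787044, -0.7331395381800789]] [0.39607988 0.34882068 0.72875517]
top [[433.53451912447144, 0.0, 256.29070020972944], [0.0, 433.53451912447144, 190.40255675991168], [0.0, 0.0, 1.0]] [[0.014664647914387867, -0.9996150529967963, -0.02355194097647252], [-0.9962596158989754, -0.012601268243807279, -0.08548675784865249], [0.08515706565149823, 0.024717480876088858, -0.9960609019074922]] [-0.0472888   0.58967076  1.27918536]
```

View pics/scene0.png

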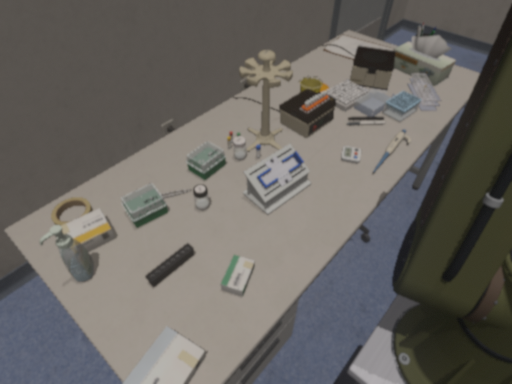

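View pics/top0.png

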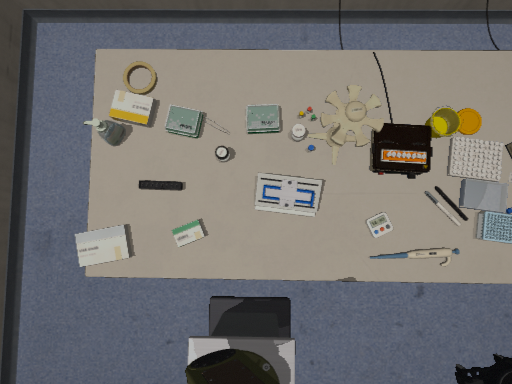

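The scene view shows the black block at (171,265) and the stand at (278,180). In the top view the block is at (161,185), the stand at (289,195), the carton at (188,232), the jar at (222,153) and the timer at (379,224).

```bash
cat > h.py <<'E'
import numpy as np,cv2
def ray(d,uv):
    K,R,t=d["intrinsics"],d["R"],d["t"]; c=-R.T@t
    return c,R.T@np.linalg.inv(K)@np.array([uv[0],uv[1],1.])
def onplane(d,uv,p,n):
    c,r=ray(d,uv); return c+r*((np.array(p)-c)@n)/(r@n)
def proj(d,X):
    p=d["K"]@(d["R"]@X+d["t"]) if "K" in d else d["intrinsics"]@(d["R"]@X+d["t"]); return p[:2]/p[2]
def tri(ds,uvs):
    A=np.zeros((3,3));b=np.zeros(3)
    for d,u in zip(ds,uvs):
        c,r=ray(d,u);r/=np.linalg.norm(r);P=np.eye(3)-np.outer(r,r);A+=P;b+=P@c
    return np.linalg.solve(A,b)
E
python3 - <<'E'
from h import *
T=np.load("top.npz");S=np.load("scene.npz");Z=np.array([0,0,1.])
def big(m,lo):
    n,l,s,c=cv2.connectedComponentsWithStats(m.astype(np.uint8));return [(i,s[i].tolist(),c[i].round(1).tolist(),l==i) for i in range(1,n) if s[i,4]>lo]
for nm,d,roi in(("top",T,(120,165,210,205)),("scene",S,(130,235,210,295))):
    im=d["color"].astype(int);x0,y0,x1,y1=roi
    m=np.zeros(im.shape[:2],bool);m[y0:y1,x0:x1]=im[y0:y1,x0:x1].max(2)<90
    for i,s,c,l in big(m,100):
        pts=np.argwhere(l)[:,::-1].astype(np.float32);r=cv2.minAreaRect(pts);print(nm,"block",s,c,r)
        for z in(.0155,.031):
            print(z,onplane(d,c,[0,0,z],Z).round(4),[onplane(d,q,[0,0,z],Z)[:2].round(4).tolist() for q in cv2.boxPoints(r)])
    x0,y0,x1,y1=(245,165,335,225) if nm=="top" else (235,140,320,215)
    m=np.zeros(im.shape[:2],bool);sub=im[y0:y1,x0:x1];m[y0:y1,x0:x1]=(sub[...,2]-sub[...,0]>50)
    for i,s,c,l in big(m,8): print(nm,"blue",s,c)
    img=cv2.cvtColor(d["color"],cv2.COLOR_RGB2BGR)[y0:y1,x0:x1]
    cv2.imwrite(f"pics/{nm}s.png",cv2.resize(img,None,fx=6,fy=6,interpolation=cv2.INTER_CUBIC))
a=cv2.imread("pics/tops.png");b=cv2.imread("pics/scenes.png")
w=max(a.shape[1],b.shape[1]);f=lambda x:cv2.copyMakeBorder(x,0,0,0,w-x.shape[1],cv2.BORDER_CONSTANT)
v=np.vstack([f(a),f(b)]);v=cv2.resize(v,None,fx=.73,fy=.73);print(v.shape);cv2.imwrite("pics/both.png",v)
E
```

```text
top block [139, 180, 44, 10, 379] [160.4, 184.8] ((160.5072021484375, 184.82028198242188), (43.28539276123047, 8.79296875), 2.2906100749969482)
0.0155 [0.6045 0.2536 0.0155] [[0.5928, 0.3198], [0.6198, 0.3197], [0.6161, 0.1869], [0.5892, 0.1871]]
0.031 [0.603  0.2497 0.031 ] [[0.5915, 0.3151], [0.6181, 0.3151], [0.6144, 0.1838], [0.5879, 0.1841]]
top blue [262, 185, 19, 15, 110] [269.8, 192.0]
top blue [295, 189, 20, 18, 124] [305.9, 196.7]
scene block [146, 244, 48, 43, 711] [169.9, 264.9] ((170.2073211669922, 264.6341552734375), (13.430944442749023, 54.81698989868164), 51.34019470214844)
0.0155 [0.604  0.2545 0.0155] [[0.624, 0.3146], [0.6231, 0.1822], [0.5829, 0.1889], [0.5867, 0.318]]
0.031 [0.5945 0.2584 0.031 ] [[0.6141, 0.3174], [0.6133, 0.1876], [0.5738, 0.1942], [0.5776, 0.3206]]
scene blue [295, 153, 8, 9, 17] [298.5, 157.1]
scene blue [291, 163, 9, 8, 14] [295.3, 166.5]
scene blue [258, 169, 19, 18, 44] [265.0, 178.8]
(591, 394, 3)
```

View pics/both.png

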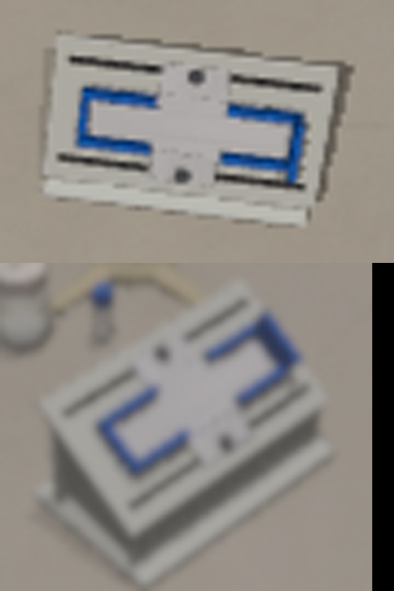

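The block is at about (0.604, 0.252), yawed about -2°. The moves offer no tilt command, so I'll check on the way whether the tool tilts at the edge of its reach.

>>> {"op": "move_arm", "data": {"rows": [{"dy": 2, "dz": -4}, {"dy": 2, "dz": -4}, {"dy": 2, "dz": -4}, {"dy": 2, "dz": -4}, {"dy": 2, "dz": -4}, {"dy": 2, "dz": -4}, {"dy": 2, "dz": -4}, {"dy": 2, "dz": -4}]}}

```text
$.rows[0]: bad value
```

```bash
python3 - <<'E'
from h import *
T=np.load("top.npz");S=np.load("scene.npz")
# screws
p=lambda x,y,x0,y0:(x0+x/4.38,y0+y/4.38)
u=p(196,77,245,165),p(163,89,235,140);l=p(182,176,245,165),p(225,179,235,140)
U=tri([T,S],u);L=tri([T,S],l);print("screws",U,L,U-L)
n0=None
# deck corners triangulated
for nm,a,b in(("TL",(57,33),(42,138)),("TR",(340,66),(247,18)),("BL",(43,183),(130,263+5)),("BR",(308,208),(325,130))):
    print(nm,tri([T,S],[p(*a,245,165),p(*b,235,140)]).round(4))
E
```

```text
screws [ 0.60743789 -0.13593301  0.09603068] [ 0.54567572 -0.12861509  0.05914693] [ 0.06176217 -0.00731793  0.03688375]
TL [ 0.6337 -0.0462  0.0992]
TR [ 0.614  -0.2304  0.0946]
BL [ 0.5423 -0.0343  0.0535]
BR [ 0.5257 -0.2126  0.0563]
```

>>> {"op": "move_arm", "data": {"rows": [{"claw": 8.5, "dx": 0, "dy": 2, "dz": -4, "yaw": 0}, {"claw": 8.5, "dx": 0, "dy": 2, "dz": -4, "yaw": 0}, {"claw": 8.5, "dx": 0, "dy": 2, "dz": -4, "yaw": 0}, {"claw": 8.5, "dx": 0, "dy": 2, "dz": -4, "yaw": 0}, {"claw": 8.5, "dx": 0, "dy": 2, "dz": -4, "yaw": 0}, {"claw": 8.5, "dx": 0, "dy": 2, "dz": -4, "yaw": 0}, {"claw": 8.5, "dx": 0, "dy": 2, "dz": -4, "yaw": 0}, {"claw": 8.5, "dx": 0, "dy": 2, "dz": -4, "yaw": 0}, {"claw": 8.5, "dx": 0, "dy": 2, "dz": -4, "yaw": 0}, {"claw": 8.5, "dx": 0, "dy": 2, "dz": -4, "yaw": 0}]}}

```text
time: 0.93
ee_pos: [0.18, -0.6263, 0.5229]
tool_rot: [0.99, 0.139, -0.002, -0.011]
force: [-0.3, 0.3, -0.4]
finger_gap: 0.993
finger_force: 0.0
```

>>> {"op": "move_arm", "data": {"rows": [{"claw": 8.5, "dx": 0, "dy": 3, "dz": -2, "yaw": 0}, {"claw": 8.5, "dx": 0, "dy": 3, "dz": -2, "yaw": 0}, {"claw": 8.5, "dx": 0, "dy": 3, "dz": -2, "yaw": 0}, {"claw": 8.5, "dx": 0, "dy": 3, "dz": -2, "yaw": 0}]}}

```text
time: 1.27
ee_pos: [0.1781, -0.62, 0.5396]
tool_rot: [0.99, 0.139, 0.0, 0.001]
force: [0.1, -0.7, 0.0]
finger_gap: 0.998
finger_force: 0.0
```

```bash
python3 -c "
from station import *
s=read_state();print(s['joint_positions'],s['ee_pos'],s['tool_rot'],s['dq'])"
```

```text
[-1.29102812e+00  6.59590882e-01  1.24805898e+00  2.15685380e+00
  4.00991854e-06  1.57082889e+00] [ 0.17812741 -0.61999281  0.53955631] [9.90233713e-01 1.39412127e-01 1.70059830e-04 1.19325898e-03] [ 2.52773170e-05 -5.78856450e-02 -6.56588708e-04  9.80691316e-06
 -5.43574621e-04  8.05345942e-04]
```

The tool stays vertical even at the limits, so tilting has to be done by pivoting the block against a nest wall and re-gripping it. First I'll go to the block.

```bash
cat >> h.py <<'E'
def plan(p1,az1,N,p0=None):
    """rows from present pose to p1 with tool-y azimuth az1 (deg); z tool down"""
    from station import read_state
    from scipy.spatial.transform import Rotation as Ro
    s=read_state();p=np.array(s["ee_pos"]);M=Ro.from_quat(s["tool_rot"]).as_matrix()
    az=np.degrees(np.arctan2(M[1,1],M[0,1]));d=(az1-az+180)%360-180
    st=(np.array(p1)-p)/N;print("from",p.round(4),"az",az.round(2),"turn",round(d,2),"step mm",np.linalg.norm(st)*1e3)
    for i in range(N):
        a=np.radians(az+d*i/N);y=np.array([np.cos(a),np.sin(a),0]);z=np.array([0,0,-1.]);x=np.cross(y,z)
        print([round(float(v)*100,2) for v in(st@x,st@y,st@z)],round(-d/N/6,3))
E
python3 -c "
from h import *
plan([.604,.252,.14],-1.8,26)"
```

```text
from [ 0.1781 -0.62    0.5396] az -73.97 turn 72.17 step mm 40.364173722745456
[2.5, -2.77, 1.54] -0.463
[2.63, -2.65, 1.54] -0.463
[2.76, -2.52, 1.54] -0.463
[2.88, -2.38, 1.54] -0.463
[2.99, -2.24, 1.54] -0.463
[3.09, -2.09, 1.54] -0.463
[3.19, -1.94, 1.54] -0.463
[3.28, -1.78, 1.54] -0.463
[3.36, -1.62, 1.54] -0.463
[3.44, -1.46, 1.54] -0.463
[3.5, -1.29, 1.54] -0.463
[3.56, -1.12, 1.54] -0.463
[3.61, -0.94, 1.54] -0.463
[3.65, -0.77, 1.54] -0.463
[3.69, -0.59, 1.54] -0.463
[3.71, -0.41, 1.54] -0.463
[3.73, -0.23, 1.54] -0.463
[3.73, -0.05, 1.54] -0.463
[3.73, 0.13, 1.54] -0.463
[3.72, 0.31, 1.54] -0.463
[3.7, 0.49, 1.54] -0.463
[3.67, 0.67, 1.54] -0.463
[3.63, 0.85, 1.54] -0.463
[3.59, 1.02, 1.54] -0.463
[3.54, 1.2, 1.54] -0.463
[3.47, 1.37, 1.54] -0.463
```

>>> {"op": "move_arm", "data": {"rows": [{"claw": 6, "dx": 2.5, "dy": -2.8, "dz": 1, "yaw": -0.5}, {"claw": 6, "dx": 2.6, "dy": -2.7, "dz": 1, "yaw": -0.5}, {"claw": 6, "dx": 2.8, "dy": -2.5, "dz": 1, "yaw": -0.5}, {"claw": 6, "dx": 2.9, "dy": -2.4, "dz": 1, "yaw": -0.5}, {"claw": 6, "dx": 3, "dy": -2.2, "dz": 1, "yaw": -0.5}, {"claw": 6, "dx": 3.1, "dy": -2.1, "dz": 1, "yaw": -0.5}, {"claw": 6, "dx": 3.2, "dy": -1.9, "dz": 1, "yaw": -0.5}, {"claw": 6, "dx": 3.3, "dy": -1.8, "dz": 1, "yaw": -0.5}, {"claw": 6, "dx": 3.4, "dy": -1.6, "dz": 1, "yaw": -0.5}, {"claw": 6, "dx": 3.4, "dy": -1.4, "dz": 1, "yaw": -0.5}, {"claw": 6, "dx": 3.5, "dy": -1.3, "dz": 1, "yaw": -0.5}, {"claw": 6, "dx": 3.5, "dy": -1.1, "dz": 1, "yaw": -0.5}]}}

```text
time: 2.27
ee_pos: [0.3702, -0.2466, 0.4289]
tool_rot: [0.906, 0.422, -0.0, 0.001]
force: [0.5, -0.8, 0.6]
finger_gap: 0.702
finger_force: 0.0
```

```bash
python3 -c "
from h import *
plan([.604,.252,.14],-1.8,14)"
```

```text
from [ 0.3702 -0.2466  0.4289] az -40.04 turn 38.24 step mm 44.41744829664807
[3.8, -1.01, 2.06] -0.455
[3.84, -0.83, 2.06] -0.455
[3.88, -0.65, 2.06] -0.455
[3.91, -0.46, 2.06] -0.455
[3.92, -0.27, 2.06] -0.455
[3.93, -0.09, 2.06] -0.455
[3.93, 0.1, 2.06] -0.455
[3.92, 0.29, 2.06] -0.455
[3.9, 0.47, 2.06] -0.455
[3.88, 0.66, 2.06] -0.455
[3.84, 0.84, 2.06] -0.455
[3.8, 1.03, 2.06] -0.455
[3.74, 1.21, 2.06] -0.455
[3.68, 1.38, 2.06] -0.455
```

```bash
python3 - <<'E'
from station import *
from h import *
d=get_image("wrist");np.savez("w1",**d);cv2.imwrite("pics/w1.png",cv2.cvtColor(d["color"],cv2.COLOR_RGB2BGR))
print(-d["R"].T@d["t"],d["R"][2],d["intrinsics"][0,0],proj(d,np.array([.577,-.131,.075])))
plan([.60,.252,.16],-1.8,15)
E
```

```text
[ 0.41438092 -0.1920898   0.5711516 ] [-0.1803644  -0.2146657  -0.95988922] 299.3208318517537 [319.52253912  -3.01661903]
from [ 0.3721 -0.2412  0.4274] az -39.61 turn 37.81 step mm 40.366259328888525
[3.5, -0.93, 1.78] -0.42
[3.54, -0.77, 1.78] -0.42
[3.57, -0.61, 1.78] -0.42
[3.59, -0.46, 1.78] -0.42
[3.61, -0.3, 1.78] -0.42
[3.62, -0.14, 1.78] -0.42
[3.62, 0.02, 1.78] -0.42
[3.62, 0.18, 1.78] -0.42
[3.61, 0.34, 1.78] -0.42
[3.59, 0.5, 1.78] -0.42
[3.56, 0.65, 1.78] -0.42
[3.53, 0.81, 1.78] -0.42
[3.49, 0.96, 1.78] -0.42
[3.45, 1.12, 1.78] -0.42
[3.39, 1.27, 1.78] -0.42
```

View pics/w1.png

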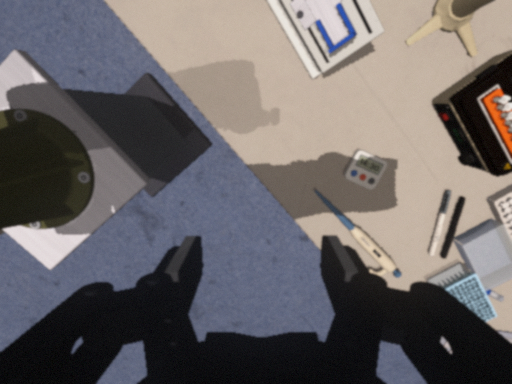

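The wrist view shows the stand only at the top edge (320,30). I'll hover over the stand for one close measurement on the way to the block.

>>> {"op": "move_arm", "data": {"rows": [{"claw": 6, "dx": 2.2, "dy": 2.2, "dz": 2.2, "yaw": -0.9}, {"claw": 6, "dx": 1.9, "dy": 2.5, "dz": 2.2, "yaw": -0.9}, {"claw": 6, "dx": 1.7, "dy": 2.7, "dz": 2.2, "yaw": -0.9}, {"claw": 6, "dx": 1.4, "dy": 2.8, "dz": 2.2, "yaw": -0.9}, {"claw": 6, "dx": 1, "dy": 2.9, "dz": 2.2, "yaw": -0.9}, {"claw": 6, "dx": 0, "dy": 2.9, "dz": 2, "yaw": -0.9}, {"claw": 6, "dx": 0, "dy": 2, "dz": 0, "yaw": 0}, {"claw": 6, "dx": 0, "dy": 0, "dz": 0, "yaw": 0}]}}

```text
time: 2.98
ee_pos: [0.5765, -0.2504, 0.2961]
tool_rot: [0.753, 0.658, -0.001, -0.001]
force: [-1.9, 0.5, 0.2]
finger_gap: 0.7
finger_force: 0.0
```

```bash
python3 - <<'E'
from station import *
from h import *
d=get_image("wrist");np.savez("w2",**d);cv2.imwrite("pics/w2.png",cv2.cvtColor(d["color"],cv2.COLOR_RGB2BGR))
print(-d["R"].T@d["t"],d["R"][2],proj(d,np.array([.577,-.131,.075])))
plan([.60,.252,.16],-1.8,10)
E
```

```text
[ 0.5850717  -0.18029739  0.43834877] [-0.04183301 -0.27593988 -0.96026412] [249.38855147  62.03490054]
from [ 0.5751 -0.2505  0.2974] az -7.73 turn 5.93 step mm 52.15913239681854
[5.01, -0.43, 1.37] -0.099
[5.02, -0.38, 1.37] -0.099
[5.02, -0.33, 1.37] -0.099
[5.02, -0.27, 1.37] -0.099
[5.03, -0.22, 1.37] -0.099
[5.03, -0.17, 1.37] -0.099
[5.03, -0.12, 1.37] -0.099
[5.03, -0.07, 1.37] -0.099
[5.03, -0.01, 1.37] -0.099
[5.03, 0.04, 1.37] -0.099
```

View pics/w2.png

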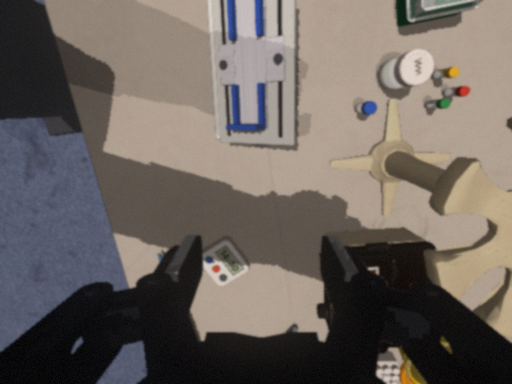

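The wrist view shows the nest clearly: screws at (224,66) and (278,59), the tall end wall near (245,127), and the deck's right end at row ~142.

```bash
python3 - <<'E'
from h import *
d=np.load("w2.npz");im=d["color"].astype(int)
psi=np.radians(-5.7);O=np.array([.577,-.131,.075])
def frame(psi):
    ax=np.array([np.cos(psi),np.sin(psi),0]);ay=np.array([-np.sin(psi),np.cos(psi),0]);z=np.array([0,0,1.])
    c,s=np.cos(np.pi/6),np.sin(np.pi/6);return np.array([c*ax+s*z,ay,-s*ax+c*z])
F=frame(psi)
def dk(uv,h): 
    P=onplane(d,uv,O+F[2]*h,F[2]);return (F@(P-O))[:2]*1e3
# screws
g=im[50:80,210:295].max(2)
n,l,s,c=cv2.connectedComponentsWithStats((g<120).astype(np.uint8))
for i in range(1,n):
    if s[i,4]>15:
        uv=c[i]+[210,50];print("dark",s[i].tolist(),uv.round(1),dk(uv,.006).round(1))
sub=im[:150,205:305];b=(sub[...,2]-sub[...,0]>50).astype(np.uint8)
n,l,s,c=cv2.connectedComponentsWithStats(b)
for i in range(1,n):
    if s[i,4]>10:
        ys,xs=np.where(l==i);print("blue",s[i].tolist(),(c[i]+[205,0]).round(1))
        r=cv2.minAreaRect(np.c_[xs+205.,ys].astype(np.float32));print([dk(q,.014).round(1).tolist() for q in cv2.boxPoints(r)])
# wall centre lines -> yaw
for rows,xr in(((2,36),(222,240)),((2,34),(250,266)),((88,118),(225,244)),((86,118),(252,268))):
    P=[]
    for y in range(*rows):
        w=np.clip(im[y,xr[0]:xr[1],2]-im[y,xr[0]:xr[1],0]-30,0,None).astype(float)
        if w.sum()>50:P.append(dk(((w*np.arange(*xr)).sum()/w.sum(),y),.014))
    P=np.array(P);k=np.polyfit(P[:,1],P[:,0],1);print("wall",P.mean(0).round(1),"slope deg",np.degrees(k[0]).round(2), P[0].round(1),P[-1].round(1))
print("deckend",dk((218,139),0),dk((296,146),0),dk((257,143),0))
crop=d["color"][0:155,200:310,::-1];cv2.imwrite("pics/w2c.png",cv2.resize(crop,None,fx=3.8,fy=3.8,interpolation=cv2.INTER_CUBIC))
E
```

```text
dark [63, 3, 10, 12, 84] [277.7  58.5] [38.7 -1. ]
dark [9, 10, 8, 10, 63] [222.7  64.6] [-32.8  -0.1]
blue [22, 0, 8, 39, 249] [230.8  18.2]
[[-16.0, 60.6], [-7.5, 59.3], [-7.9, 23.4], [-16.6, 24.3]]
blue [50, 0, 8, 35, 237] [258.5  16.9]
[[18.0, 54.4], [25.6, 53.2], [26.2, 22.6], [18.4, 23.4]]
blue [53, 83, 6, 44, 225] [260.3 104.6]
[[18.5, -24.0], [24.7, -24.4], [22.9, -69.2], [16.4, -69.2]]
blue [21, 85, 32, 45, 346] [237.5 114.3]
[[-28.9, -72.2], [-15.7, -23.5], [23.7, -30.5], [13.3, -77.0]]
wall [-12.4  42.6] slope deg 0.74 [-12.2  58.1] [-12.7  26.9]
wall [21.7 38.1] slope deg 0.21 [21.8 51.9] [21.8 24. ]
wall [-13.7 -42.9] slope deg 0.82 [-13.5 -27.1] [-14.  -58.9]
wall [ 20.5 -43.2] slope deg 0.91 [ 20.7 -27.2] [ 20.2 -59.4]
deckend [-52.82600827 -86.49809148] [ 56.33465462 -92.00551203] [  5.68849456 -90.04620471]
```

View pics/w2c.png

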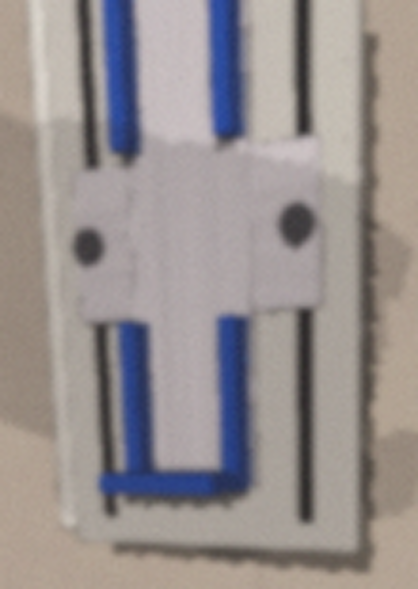

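The pocket is yawed about -6.4°, and the nest's middle on the deck face is near (0.5795, -0.132, 0.075). Now the pick.

>>> {"op": "move_arm", "data": {"rows": [{"claw": 6, "dx": 3.9, "dy": -0.3, "dz": 1, "yaw": -0.1}, {"claw": 6, "dx": 3.9, "dy": -0.3, "dz": 1, "yaw": -0.1}, {"claw": 6, "dx": 3.9, "dy": -0.3, "dz": 1, "yaw": -0.1}, {"claw": 6, "dx": 3.9, "dy": -0.2, "dz": 1, "yaw": -0.1}, {"claw": 6, "dx": 3.9, "dy": -0.2, "dz": 1, "yaw": -0.1}, {"claw": 6, "dx": 3.9, "dy": -0.1, "dz": 1, "yaw": -0.1}, {"claw": 6, "dx": 3.9, "dy": -0.1, "dz": 1, "yaw": -0.1}, {"claw": 6, "dx": 3.9, "dy": -0.1, "dz": 1, "yaw": -0.1}, {"claw": 6, "dx": 3.9, "dy": -0.1, "dz": 1, "yaw": -0.1}, {"claw": 6, "dx": 3.9, "dy": 0, "dz": 1, "yaw": -0.1}, {"claw": 6, "dx": 3.9, "dy": 0, "dz": 1, "yaw": 0}, {"claw": 6, "dx": 3.9, "dy": 0, "dz": 1, "yaw": 0}]}}

```text
time: 4.03
ee_pos: [0.5938, 0.2182, 0.1796]
tool_rot: [0.718, 0.696, 0.0, 0.001]
force: [1.2, -0.1, 0.4]
finger_gap: 0.704
finger_force: 0.0
```

```bash
python3 -c "
from h import *
plan([.604,.252,.017],-1.8,5)"
```

```text
from [0.5938 0.2182 0.1796] az -1.81 turn 0.01 step mm 33.2697405616815
[0.68, 0.18, 3.25] -0.0
[0.68, 0.18, 3.25] -0.0
[0.68, 0.18, 3.25] -0.0
[0.68, 0.18, 3.25] -0.0
[0.68, 0.18, 3.25] -0.0
```

>>> {"op": "move_arm", "data": {"rows": [{"claw": 6, "dx": 1.7, "dy": 0.5, "dz": 3, "yaw": 0}, {"claw": 6, "dx": 1.7, "dy": 0.5, "dz": 3, "yaw": 0}, {"claw": 6, "dx": 0, "dy": 0, "dz": 3.5, "yaw": 0}, {"claw": 6, "dx": 0, "dy": 0, "dz": 3.5, "yaw": 0}, {"claw": 5, "dx": 0, "dy": 0, "dz": 2.4, "yaw": 0}, {"claw": 4, "dx": 0, "dy": 0, "dz": 0.8, "yaw": 0}, {"claw": 3, "dx": 0, "dy": 0, "dz": 0, "yaw": 0}, {"claw": 2, "dx": 0, "dy": 0, "dz": 0, "yaw": 0}, {"claw": 2, "dx": 0, "dy": 0, "dz": 0, "yaw": 0}, {"claw": 2, "dx": 0, "dy": 0, "dz": 0, "yaw": 0}, {"claw": 2, "dx": 0, "dy": 0, "dz": 0, "yaw": 0}], "force": 25}}

```text
time: 4.95
ee_pos: [0.6068, 0.2508, 0.0186]
tool_rot: [0.718, 0.696, 0.001, 0.001]
force: [0.8, -0.2, -1.8]
finger_gap: 0.299
finger_force: 28.4
```

```bash
python3 - <<'E'
from station import *
from h import *
d=get_image("scene");T=get_image("top")
for nm,q in(("s",d),("t",T)): cv2.imwrite(f"pics/g{nm}.png",q["color"][...,::-1])
im=T["color"].astype(int)
plan([.5870,-.1316,.24],-6.4,10)
E
```

```text
from [0.6063 0.2506 0.0178] az -1.77 turn -4.63 step mm 44.253044953532964
[-3.83, -0.07, -2.22] 0.077
[-3.83, -0.04, -2.22] 0.077
[-3.83, -0.01, -2.22] 0.077
[-3.83, 0.02, -2.22] 0.077
[-3.83, 0.05, -2.22] 0.077
[-3.83, 0.08, -2.22] 0.077
[-3.83, 0.11, -2.22] 0.077
[-3.82, 0.14, -2.22] 0.077
[-3.82, 0.17, -2.22] 0.077
[-3.82, 0.2, -2.22] 0.077
```

Gripped (opening about 25 mm, force 28 N). Next I'll lift and carry it to just above the nest, 5 mm to the left for feeling the tall end.

>>> {"op": "move_arm", "data": {"rows": [{"claw": 2, "dx": 0, "dy": 0, "dz": -2, "yaw": 0}, {"claw": 2, "dx": 0, "dy": 0, "dz": -3.5, "yaw": 0}, {"claw": 2, "dx": -1, "dy": 0, "dz": -3.5, "yaw": 0}, {"claw": 2, "dx": -2, "dy": 0, "dz": -3.5, "yaw": 0.1}, {"claw": 2, "dx": -3.5, "dy": 0, "dz": -1.8, "yaw": 0.1}, {"claw": 2, "dx": -3.9, "dy": 0, "dz": -1, "yaw": 0.1}, {"claw": 2, "dx": -3.9, "dy": 0, "dz": -1, "yaw": 0.1}, {"claw": 2, "dx": -3.9, "dy": 0, "dz": -1, "yaw": 0.1}, {"claw": 2, "dx": -3.9, "dy": 0, "dz": 0, "yaw": 0.1}, {"claw": 2, "dx": -3.9, "dy": 0, "dz": 0, "yaw": 0.1}, {"claw": 2, "dx": -3.9, "dy": 0, "dz": 0, "yaw": 0.1}, {"claw": 2, "dx": -2, "dy": 0, "dz": 0, "yaw": 0}]}}

```text
time: 6.05
ee_pos: [0.5819, -0.0714, 0.1909]
tool_rot: [0.748, 0.664, -0.001, 0.002]
force: [0.4, -0.3, -0.9]
finger_gap: 0.293
finger_force: 28.4
```

```bash
python3 - <<'E'
from h import *
plan([.5707,-.1258,.16],-6.4,4)
E
```

```text
from [ 0.5819 -0.0714  0.1909] az -6.76 turn 0.36 step mm 15.899710963926745
[-1.38, -0.12, 0.77] -0.015
[-1.38, -0.12, 0.77] -0.015
[-1.38, -0.12, 0.77] -0.015
[-1.38, -0.13, 0.77] -0.015
```

>>> {"op": "move_arm", "data": {"rows": [{"claw": 2, "dx": -1.5, "dy": -0.1, "dz": 0.8, "yaw": -0.06}, {"claw": 2, "dx": -1.5, "dy": -0.1, "dz": 0.8, "yaw": 0}, {"claw": 2, "dx": -1.5, "dy": -0.1, "dz": 0.8, "yaw": 0}, {"claw": 2, "dx": -1, "dy": -0.2, "dz": 0.7, "yaw": 0}, {"claw": 2, "dx": 0, "dy": 0, "dz": 0, "yaw": 0}, {"claw": 2, "dx": 0, "dy": 0, "dz": 0, "yaw": 0}]}}

```text
time: 6.55
ee_pos: [0.5712, -0.1215, 0.1592]
tool_rot: [0.745, 0.667, -0.0, 0.0]
force: [-0.6, -0.0, 0.2]
finger_gap: 0.297
finger_force: 28.4
```

```bash
python3 - <<'E'
from h import *
from station import *
plan([.5707,-.1258,.1146],-6.4,2)
d=get_image("scene");w=get_image("wrist");np.savez("w3",**w);np.savez("s3",**d)
a=cv2.resize(d["color"][110:230,210:340,::-1],None,fx=4,fy=4,interpolation=cv2.INTER_CUBIC)
print(a.shape);cv2.imwrite("pics/s3.png",a)
b=w["color"][...,::-1][:, :];cv2.imwrite("pics/w3.png",b)
E
```

```text
from [ 0.5712 -0.1215  0.1592] az -6.26 turn -0.14 step mm 22.386254692704156
[-0.22, -0.0, 2.23] 0.012
[-0.22, -0.0, 2.23] 0.012
(480, 520, 3)
```

View pics/w3.png

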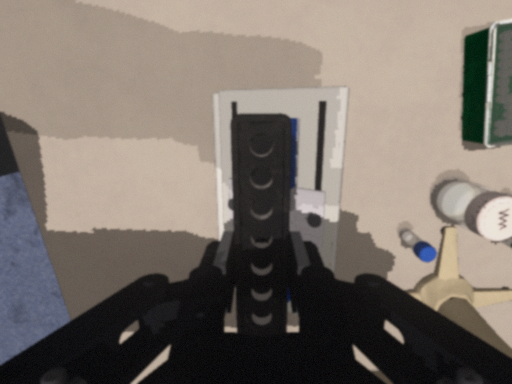

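The block is held parallel to the nest, with the upslope wall visible at its right (293,150). I'll lower it to feeling height.

>>> {"op": "move_arm", "data": {"rows": [{"claw": 2, "dx": 0, "dy": 0, "dz": 1.2, "yaw": 0}, {"claw": 2, "dx": 0, "dy": 0, "dz": 1.2, "yaw": 0}, {"claw": 2, "dx": 0, "dy": 0, "dz": 1, "yaw": 0}, {"claw": 2, "dx": 0, "dy": 0, "dz": 0.5, "yaw": 0}, {"claw": 2, "dx": 0, "dy": 0, "dz": 0.3, "yaw": 0}, {"claw": 2, "dx": 0, "dy": 0, "dz": 0, "yaw": 0}, {"claw": 2, "dx": 0, "dy": 0, "dz": 0, "yaw": 0}]}}

```text
time: 7.23
ee_pos: [0.5719, -0.1215, 0.1176]
tool_rot: [0.744, 0.668, -0.0, 0.001]
force: [-0.3, -0.4, -0.7]
finger_gap: 0.295
finger_force: 28.4
```

>>> {"op": "move_arm", "data": {"rows": [{"claw": 2, "dx": -0.2, "dy": 0, "dz": 0, "yaw": 0}, {"claw": 2, "dx": -0.2, "dy": 0, "dz": 0, "yaw": 0}, {"claw": 2, "dx": -0.2, "dy": 0, "dz": 0, "yaw": 0}, {"claw": 2, "dx": -0.2, "dy": 0, "dz": 0, "yaw": 0}, {"claw": 2, "dx": -0.1, "dy": 0, "dz": 0, "yaw": 0}, {"claw": 2, "dx": 0, "dy": 0, "dz": 0, "yaw": 0}]}}

```text
time: 7.73
ee_pos: [0.5706, -0.131, 0.1174]
tool_rot: [0.745, 0.668, -0.0, 0.001]
force: [0.4, 0.8, -0.5]
finger_gap: 0.298
finger_force: 28.4
```

>>> {"op": "move_arm", "data": {"rows": [{"claw": 2, "dx": -0.1, "dy": 0, "dz": 0, "yaw": 0}, {"claw": 2, "dx": -0.1, "dy": 0, "dz": 0, "yaw": 0}, {"claw": 2, "dx": 0, "dy": 0, "dz": 0, "yaw": 0}]}}

```text
time: 7.98
ee_pos: [0.5703, -0.1327, 0.1173]
tool_rot: [0.744, 0.668, -0.0, 0.001]
force: [-0.4, -0.1, -0.7]
finger_gap: 0.295
finger_force: 28.4
```

>>> {"op": "move_arm", "data": {"rows": [{"claw": 2, "dx": -0.1, "dy": 0, "dz": 0, "yaw": 0}, {"claw": 2, "dx": 0, "dy": 0, "dz": 0, "yaw": 0}, {"claw": 2, "dx": -0.1, "dy": 0, "dz": 0, "yaw": 0}, {"claw": 2, "dx": 0, "dy": 0, "dz": 0, "yaw": 0}]}}

```text
time: 8.32
ee_pos: [0.5702, -0.1347, 0.1173]
tool_rot: [0.744, 0.668, -0.0, 0.001]
force: [-0.4, -0.2, -1.7]
finger_gap: 0.297
finger_force: 28.4
```

>>> {"op": "move_arm", "data": {"rows": [{"claw": 2, "dx": -0.1, "dy": 0, "dz": 0, "yaw": 0}, {"claw": 2, "dx": 0, "dy": 0, "dz": 0, "yaw": 0}, {"claw": 2, "dx": -0.1, "dy": 0, "dz": 0, "yaw": 0}, {"claw": 2, "dx": 0, "dy": 0, "dz": 0, "yaw": 0}]}}

```text
time: 8.65
ee_pos: [0.5701, -0.1349, 0.1175]
tool_rot: [0.744, 0.668, 0.001, -0.0]
force: [0.6, 6.2, 1.6]
finger_gap: 0.296
finger_force: 28.7
```

Contact with the tall end: 6 N at TCP y ≈ -0.1348. I'll back off 1.5 mm from there, shift upslope, and rest the far bottom edge on the upslope wall's top.

>>> {"op": "move_arm", "data": {"rows": [{"claw": 2, "dx": 0.35, "dy": 0, "dz": 0, "yaw": 0}, {"claw": 2, "dx": 0, "dy": 0.3, "dz": 0, "yaw": 0}, {"claw": 2, "dx": 0, "dy": 0.25, "dz": 0, "yaw": 0}, {"claw": 2, "dx": 0, "dy": 0, "dz": 0.2, "yaw": 0}, {"claw": 2, "dx": 0, "dy": 0, "dz": 0.1, "yaw": 0}, {"claw": 2, "dx": 0, "dy": 0, "dz": 0, "yaw": 0}, {"claw": 2, "dx": 0, "dy": 0, "dz": 0, "yaw": 0}]}}

```text
time: 9.23
ee_pos: [0.5756, -0.1338, 0.1141]
tool_rot: [0.744, 0.668, -0.001, 0.001]
force: [0.0, 1.0, 0.2]
finger_gap: 0.295
finger_force: 28.4
```

>>> {"op": "move_arm", "data": {"rows": [{"claw": 2, "dx": 0, "dy": 0, "dz": 0.1, "yaw": 0}, {"claw": 2, "dx": 0, "dy": 0, "dz": 0.05, "yaw": 0}, {"claw": 2, "dx": 0, "dy": 0, "dz": 0, "yaw": 0}]}}

```text
time: 9.48
ee_pos: [0.5758, -0.1338, 0.1129]
tool_rot: [0.744, 0.668, -0.0, 0.001]
force: [-0.6, -0.2, -0.7]
finger_gap: 0.292
finger_force: 28.5
```

>>> {"op": "move_arm", "data": {"rows": [{"claw": 2, "dx": 0, "dy": 0, "dz": 0.1, "yaw": 0}, {"claw": 2, "dx": 0, "dy": 0, "dz": 0, "yaw": 0}, {"claw": 2, "dx": 0, "dy": 0, "dz": 0.05, "yaw": 0}, {"claw": 2, "dx": 0, "dy": 0, "dz": 0, "yaw": 0}]}}

```text
time: 9.82
ee_pos: [0.5759, -0.1338, 0.1126]
tool_rot: [0.744, 0.668, -0.0, 0.001]
force: [-3.5, 0.3, 8.1]
finger_gap: 0.294
finger_force: 29.5
```

Contact with the wall top: 8 N upward. I'll slide downslope along it to find its inner edge.

>>> {"op": "move_arm", "data": {"rows": [{"claw": 2, "dx": 0, "dy": -0.1, "dz": 0.06, "yaw": 0}, {"claw": 2, "dx": 0, "dy": 0, "dz": 0, "yaw": 0}]}}

```text
time: 9.98
ee_pos: [0.5758, -0.1338, 0.1125]
tool_rot: [0.744, 0.668, 0.0, 0.002]
force: [-1.4, 0.7, 9.2]
finger_gap: 0.292
finger_force: 29.6
```

>>> {"op": "move_arm", "data": {"rows": [{"claw": 2, "dx": 0, "dy": -0.1, "dz": 0.06, "yaw": 0}, {"claw": 2, "dx": 0, "dy": 0, "dz": 0, "yaw": 0}]}}

```text
time: 10.15
ee_pos: [0.5756, -0.1337, 0.1124]
tool_rot: [0.744, 0.668, 0.001, 0.003]
force: [-1.5, 0.6, 10.2]
finger_gap: 0.299
finger_force: 29.8
```

>>> {"op": "move_arm", "data": {"rows": [{"claw": 2, "dx": 0, "dy": -0.1, "dz": 0.06, "yaw": 0}, {"claw": 2, "dx": 0, "dy": 0, "dz": 0, "yaw": 0}]}}

```text
time: 10.32
ee_pos: [0.5751, -0.1337, 0.1121]
tool_rot: [0.744, 0.668, 0.001, 0.003]
force: [-0.1, 0.9, 11.5]
finger_gap: 0.298
finger_force: 29.9
```

>>> {"op": "move_arm", "data": {"rows": [{"claw": 2, "dx": 0, "dy": 0, "dz": -0.5, "yaw": 0}, {"claw": 2, "dx": 0, "dy": 0, "dz": 0.2, "yaw": 0}, {"claw": 2, "dx": 0, "dy": 0, "dz": 0.1, "yaw": 0}, {"claw": 2, "dx": 0, "dy": 0, "dz": 0.1, "yaw": 0}, {"claw": 2, "dx": 0, "dy": 0, "dz": 0.0, "yaw": 0}]}}

```text
time: 10.73
ee_pos: [0.5722, -0.1332, 0.1097]
tool_rot: [0.744, 0.668, -0.001, 0.0]
force: [-0.3, -0.4, -1.5]
finger_gap: 0.291
finger_force: 28.4
```

>>> {"op": "move_arm", "data": {"rows": [{"claw": 2, "dx": 0, "dy": 0.05, "dz": 0.1, "yaw": 0}, {"claw": 2, "dx": 0, "dy": 0.05, "dz": 0, "yaw": 0}, {"claw": 2, "dx": 0, "dy": 0.05, "dz": 0.0, "yaw": 0}, {"claw": 2, "dx": 0, "dy": 0.05, "dz": 0.0, "yaw": 0}, {"claw": 2, "dx": 0, "dy": 0, "dz": 0.0, "yaw": 0}]}}

```text
time: 11.15
ee_pos: [0.5728, -0.1333, 0.1087]
tool_rot: [0.744, 0.668, -0.002, -0.001]
force: [-6.7, 1.1, 1.3]
finger_gap: 0.295
finger_force: 28.6
```

The inner wall face is at block far face x ≈ 0.5858, so the pocket's floor middle is about (0.5784, ·, 0.0773), which agrees with vision. I'll return to the wall top (about 3 mm past the inner edge) and open slowly, letting the block lean on the near pad.

>>> {"op": "move_arm", "data": {"rows": [{"claw": 2, "dx": 0, "dy": 0, "dz": -0.6, "yaw": 0}, {"claw": 2, "dx": 0, "dy": 0.2, "dz": 0, "yaw": 0}, {"claw": 2, "dx": 0, "dy": 0, "dz": 0.15, "yaw": 0}, {"claw": 2, "dx": 0, "dy": 0, "dz": 0.1, "yaw": 0}, {"claw": 2, "dx": 0, "dy": 0, "dz": 0, "yaw": 0}]}}

```text
time: 11.57
ee_pos: [0.5782, -0.134, 0.1137]
tool_rot: [0.744, 0.668, 0.0, 0.002]
force: [2.2, -0.7, 2.0]
finger_gap: 0.297
finger_force: 28.8
```

>>> {"op": "move_arm", "data": {"rows": [{"claw": 2, "dx": 0, "dy": 0, "dz": -0.15, "yaw": 0}, {"claw": 2, "dx": 0, "dy": -0.2, "dz": 0, "yaw": 0}, {"claw": 2, "dx": 0, "dy": 0, "dz": 0.1, "yaw": 0}, {"claw": 2, "dx": 0, "dy": 0, "dz": 0.1, "yaw": 0}, {"claw": 2, "dx": 0, "dy": 0, "dz": 0.05, "yaw": 0}, {"claw": 2, "dx": 0, "dy": 0, "dz": 0, "yaw": 0}]}}

```text
time: 12.07
ee_pos: [0.5744, -0.1335, 0.1119]
tool_rot: [0.744, 0.668, -0.001, 0.001]
force: [-0.4, 2.0, 1.7]
finger_gap: 0.297
finger_force: 28.6
```

>>> {"op": "move_arm", "data": {"rows": [{"claw": 2.6, "dx": 0, "dy": 0, "dz": 0, "yaw": 0}, {"claw": 2.7, "dx": 0, "dy": 0, "dz": 0, "yaw": 0}, {"claw": 2.8, "dx": 0, "dy": 0, "dz": 0, "yaw": 0}, {"claw": 2.9, "dx": 0, "dy": 0, "dz": 0, "yaw": 0}, {"claw": 3.0, "dx": 0, "dy": 0, "dz": 0, "yaw": 0}, {"claw": 3.1, "dx": 0, "dy": 0, "dz": 0, "yaw": 0}, {"claw": 3.2, "dx": 0, "dy": 0, "dz": 0, "yaw": 0}, {"claw": 3.3, "dx": 0, "dy": 0, "dz": 0, "yaw": 0}, {"claw": 3.4, "dx": 0, "dy": 0, "dz": 0, "yaw": 0}, {"claw": 3.4, "dx": 0, "dy": 0, "dz": 0, "yaw": 0}]}}

```text
time: 12.9
ee_pos: [0.5748, -0.1336, 0.112]
tool_rot: [0.744, 0.668, -0.0, 0.001]
force: [-0.4, -0.3, -0.0]
finger_gap: 0.398
finger_force: 0.1
```

```bash
python3 - <<'E'
from station import *
from h import *
w=get_image("wrist");np.savez("w4",**w);s=get_image("scene");np.savez("s4",**s)
a=cv2.resize(w["color"][60:350,180:360,::-1],None,fx=2,fy=2,interpolation=cv2.INTER_CUBIC)
b=cv2.resize(s["color"][120:220,225:325,::-1],(400,400),interpolation=cv2.INTER_CUBIC)
v=np.zeros((580,760,3),np.uint8);v[:,:360]=a;v[:400,360:]=b;cv2.imwrite("pics/v4.png",v)
E
```

```text
(no output)
```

View pics/v4.png

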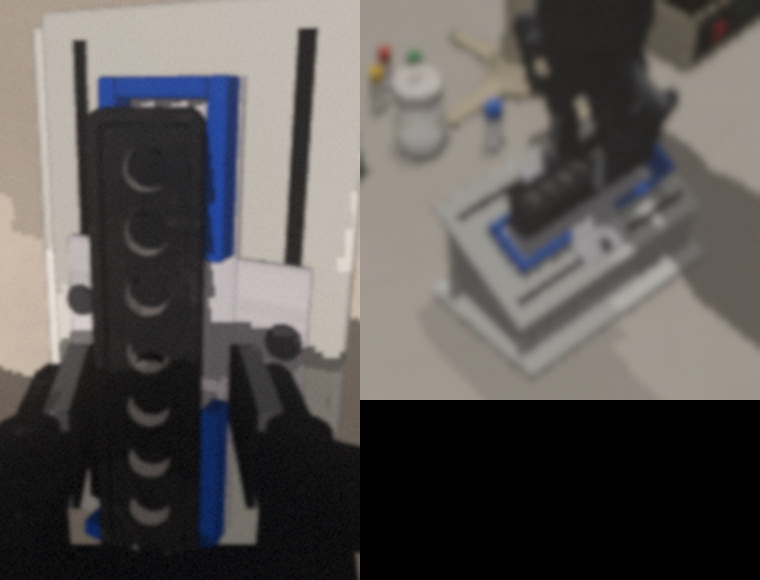

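The block leans on the near (left) pad with its far edge still on the upslope wall, and the far pad is free of it. I'll continue the opening to about 16° of lean.

>>> {"op": "move_arm", "data": {"rows": [{"claw": 3.5, "dx": 0, "dy": 0, "dz": 0, "yaw": 0}, {"claw": 3.6, "dx": 0, "dy": 0, "dz": 0, "yaw": 0}, {"claw": 3.7, "dx": 0, "dy": 0, "dz": 0, "yaw": 0}, {"claw": 3.8, "dx": 0, "dy": 0, "dz": 0, "yaw": 0}, {"claw": 3.9, "dx": 0, "dy": 0, "dz": 0, "yaw": 0}, {"claw": 4.0, "dx": 0, "dy": 0, "dz": 0, "yaw": 0}, {"claw": 4.0, "dx": 0, "dy": 0, "dz": 0, "yaw": 0}]}}

```text
time: 13.58
ee_pos: [0.5748, -0.1336, 0.112]
tool_rot: [0.744, 0.668, -0.0, 0.001]
force: [-0.3, -0.2, 0.3]
finger_gap: 0.47
finger_force: 0.1
```

```bash
cat > look.py <<'E'
import sys
from station import *
from h import *
k=sys.argv[1];w=get_image("wrist");np.savez("w"+k,**w);s=get_image("scene");np.savez("s"+k,**s)
a=cv2.resize(w["color"][60:350,180:360,::-1],None,fx=2,fy=2,interpolation=cv2.INTER_CUBIC)
b=cv2.resize(s["color"][120:220,225:325,::-1],(400,400),interpolation=cv2.INTER_CUBIC)
v=np.zeros((580,760,3),np.uint8);v[:,:360]=a;v[:400,360:]=b;cv2.imwrite(f"pics/v{k}.png",v)
E
python3 look.py 5; python3 - <<'E'
# block left/right top edges at the +y end, in the wrist view, before and after
from h import *
for k in "45":
    im=np.load(f"w{k}.npz")["color"].astype(int)
    for r in (130,150,180,200):
        g=im[r,200:320].max(1);x=np.where(g<75)[0]+200;print(k,r,x.min(),x.max(),len(x))
E
```

```text
4 130 219 282 64
4 150 220 284 62
4 180 226 284 57
4 200 226 281 56
5 130 218 280 63
5 150 219 279 56
5 180 220 280 55
5 200 221 279 59
```

>>> {"op": "move_arm", "data": {"rows": [{"claw": 3.85, "dx": 0, "dy": 0, "dz": 0, "yaw": 0}, {"claw": 3.7, "dx": 0, "dy": -0.08, "dz": 0, "yaw": 0}, {"claw": 3.55, "dx": 0, "dy": -0.07, "dz": 0, "yaw": 0}, {"claw": 3.4, "dx": 0, "dy": -0.08, "dz": 0, "yaw": 0}, {"claw": 3.25, "dx": 0, "dy": -0.07, "dz": 0, "yaw": 0}, {"claw": 3.1, "dx": 0, "dy": -0.08, "dz": 0, "yaw": 0}, {"claw": 3.0, "dx": 0, "dy": -0.07, "dz": 0, "yaw": 0}, {"claw": 2.9, "dx": 0, "dy": -0.06, "dz": 0, "yaw": 0}, {"claw": 2.8, "dx": 0, "dy": -0.05, "dz": 0, "yaw": 0}, {"claw": 2.8, "dx": 0, "dy": 0, "dz": 0, "yaw": 0}], "force": 20}}

```text
time: 14.52
ee_pos: [0.5686, -0.1329, 0.112]
tool_rot: [0.744, 0.668, -0.001, 0.001]
force: [-5.6, 0.1, 2.8]
finger_gap: 0.326
finger_force: 4.5
```

```bash
python3 look.py 6
```

```text
(no output)
```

View pics/v6.png

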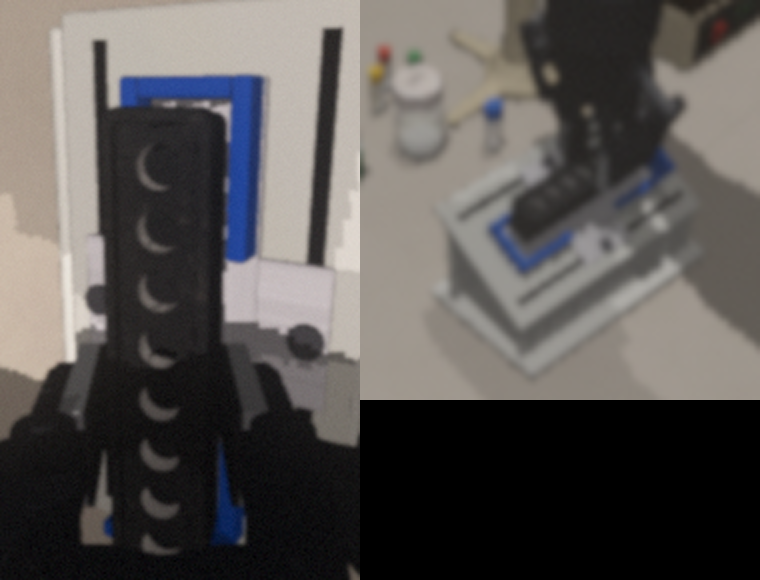

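```bash
python3 - <<'E'
from h import *
psi=np.radians(-6.4);ax=np.array([np.cos(psi),np.sin(psi),0]);ay=np.array([-np.sin(psi),np.cos(psi),0]);z=np.array([0,0,1.])
C0=np.array([.5784,-.1333,.0773])
def col(d,x,zz,row):  # column where line (x,zz relative C, along ay) crosses image row
    a=proj(d,C0+ax*x/1e3+ay*.02+z*zz/1e3);b=proj(d,C0+ax*x/1e3+ay*.06+z*zz/1e3)
    return a[0]+(b[0]-a[0])*(row-a[1])/(b[1]-a[1])
r=165
for k in "356":
    d=np.load(f"w{k}.npz");g=d["color"][r-2:r+3].astype(int).mean(0)
    print(k,"wall inner/outer top",round(col(d,7.38,15.8,r),1),round(col(d,12.58,18.8,r),1),"floor inner",round(col(d,12.38,7.15,r),1),"lowerwall in",round(col(d,-17.4,1.5,r),1))
    if k=="6":
        for c in range(226,316): print(c,g[c].round().astype(int).tolist(),end=" ")
        print()
    if k in "56":
        F=(8.9+.0,16.7) if k=="5" else None
        for th in (8,12,16,20):
            t=np.radians(th);c,s=np.cos(t),np.sin(t)
            for Fx,Fz in ((8.9,16.7),(6.5,8),(9,5.2)):
                R=lambda u,v:(Fx+u*c-v*s, Fz+v*c+u*s)
                print(k,th,(Fx,Fz),"nearTop,farTop,farBot",[round(col(d,*R(*q),r),1) for q in((-26,31),(0,31),(0,0))])
E
```

```text
3 wall inner/outer top 285.3 293.1 floor inner 291.1 lowerwall in 251.0
5 wall inner/outer top 284.2 294.3 floor inner 291.7 lowerwall in 240.6
5 8 (8.9, 16.7) nearTop,farTop,farBot [np.float64(225.7), np.float64(283.4), np.float64(287.1)]
5 8 (6.5, 8) nearTop,farTop,farBot [np.float64(222.9), np.float64(276.8), np.float64(281.6)]
5 8 (9, 5.2) nearTop,farTop,farBot [np.float64(228.7), np.float64(281.8), np.float64(285.5)]
5 12 (8.9, 16.7) nearTop,farTop,farBot [np.float64(222.3), np.float64(278.4), np.float64(287.1)]
5 12 (6.5, 8) nearTop,farTop,farBot [np.float64(219.7), np.float64(272.3), np.float64(281.6)]
5 12 (9, 5.2) nearTop,farTop,farBot [np.float64(225.5), np.float64(277.3), np.float64(285.5)]
5 16 (8.9, 16.7) nearTop,farTop,farBot [np.float64(219.4), np.float64(273.6), np.float64(287.1)]
5 16 (6.5, 8) nearTop,farTop,farBot [np.float64(217.0), np.float64(267.8), np.float64(281.6)]
5 16 (9, 5.2) nearTop,farTop,farBot [np.float64(222.8), np.float64(272.8), np.float64(285.5)]
5 20 (8.9, 16.7) nearTop,farTop,farBot [np.float64(216.9), np.float64(268.9), np.float64(287.1)]
5 20 (6
[... 2265 characters left out ...]
p.float64(285.5), np.float64(292.5)]
6 12 (9, 5.2) nearTop,farTop,farBot [np.float64(238.1), np.float64(290.3), np.float64(296.3)]
6 16 (8.9, 16.7) nearTop,farTop,farBot [np.float64(232.7), np.float64(287.7), np.float64(298.6)]
6 16 (6.5, 8) nearTop,farTop,farBot [np.float64(229.6), np.float64(281.0), np.float64(292.5)]
6 16 (9, 5.2) nearTop,farTop,farBot [np.float64(235.1), np.float64(285.8), np.float64(296.3)]
6 20 (8.9, 16.7) nearTop,farTop,farBot [np.float64(230.1), np.float64(283.0), np.float64(298.6)]
6 20 (6.5, 8) nearTop,farTop,farBot [np.float64(227.1), np.float64(276.6), np.float64(292.5)]
6 20 (9, 5.2) nearTop,farTop,farBot [np.float64(232.6), np.float64(281.4), np.float64(296.3)]
```

Calibrated against the wall edges, the block now leans about 16° in a light pinch, its far bottom edge just inside the upslope wall's inner edge. I'll firm up the grip and check that the lean holds.

>>> {"op": "move_arm", "data": {"rows": [{"claw": 2.6, "dx": 0, "dy": 0, "dz": 0, "yaw": 0}, {"claw": 2.4, "dx": 0, "dy": -0.05, "dz": 0, "yaw": 0}, {"claw": 2.4, "dx": 0, "dy": -0.05, "dz": -0.05, "yaw": 0}, {"claw": 2.4, "dx": 0, "dy": 0, "dz": -0.1, "yaw": 0}]}}

```text
time: 14.95
ee_pos: [0.5692, -0.1329, 0.1136]
tool_rot: [0.744, 0.668, 0.0, 0.002]
force: [-0.4, 0.2, -0.2]
finger_gap: 0.314
finger_force: 18.9
```

```bash
cat > edge.py <<'E'
import sys
from station import *
from h import *
k=sys.argv[1];d=get_image("wrist");np.savez("w"+k,**d)
psi=np.radians(-6.4);ax=np.array([np.cos(psi),np.sin(psi),0]);ay=np.array([-np.sin(psi),np.cos(psi),0]);z=np.array([0,0,1.])
C0=np.array([.5784,-.1333,.0773])
def col(x,zz,row):
    a=proj(d,C0+ax*x/1e3+ay*.02+z*zz/1e3);b=proj(d,C0+ax*x/1e3+ay*.06+z*zz/1e3)
    return a[0]+(b[0]-a[0])*(row-a[1])/(b[1]-a[1])
r=165;g=d["color"][r-2:r+3].astype(int).mean(0)
print("wall in/out",col(7.38,15.8,r).round(1),col(12.58,18.8,r).round(1))
print("lum",[(c,int(g[c].mean()),int(g[c,2]-g[c,0])) for c in list(range(218,236))+list(range(272,316))])
s=read_state();T=np.array(s["ee_pos"])-C0;print("TCP rel C x,z mm",(T@ax*1e3).round(2),(T[2]*1e3).round(2),"y",(T@ay*1e3).round(2))
for th in (0,4,8,12,16,20):
    t=np.radians(th);c,q=np.cos(t),np.sin(t)
    for Fx,Fz in ((7,15.5),(9.8,5.7)):
        R=lambda u,v:(Fx+u*c-v*q, Fz+v*c+u*q)
        print(th,(Fx,Fz),[round(float(col(*R(*e),r)),1) for e in((-26,31),(0,31),(0,0))])
E
python3 edge.py 7
```

```text
wall in/out 294.2 304.4
lum [(218, 181, -15), (219, 182, -16), (220, 182, -15), (221, 181, -15), (222, 181, -15), (223, 181, -15), (224, 181, -15), (225, 180, -15), (226, 173, -15), (227, 149, -13), (228, 103, -9), (229, 57, -6), (230, 41, -3), (231, 40, -4), (232, 40, -3), (233, 41, -4), (234, 41, -3), (235, 40, -3), (272, 39, 0), (273, 39, -1), (274, 38, 0), (275, 36, 0), (276, 36, 0), (277, 35, 1), (278, 36, 0), (279, 36, 0), (280, 38, 0), (281, 39, -1), (282, 39, 0), (283, 37, 0), (284, 34, 1), (285, 30, 1), (286, 29, 2), (287, 27, 1), (288, 27, 2), (289, 27, 1), (290, 29, 4), (291, 34, 17), (292, 49, 51), (293, 67, 85), (294, 79, 108), (295, 84, 114), (296, 84, 117), (297, 85, 117), (298, 84, 118), (299, 87, 117), (300, 84, 114), (301, 77, 101), (302, 68, 81), (303, 62, 68), (304, 61, 63), (305, 65, 58), (306, 85, 40), (307, 121, 17), (308, 140, 0), (309, 145, -7), (310, 158, -13), (311, 174, -15), (312, 182, -16), (313, 182, -16), (314, 182, -15), (315, 183, -16)]
TCP rel C x,z mm -8.98 36.6 y -0.7
0 (7, 15.5) [242.9, 301.1, 293.4]
0 (9.8, 5.7) [250.0, 304.1, 296.4]
4 (7, 15.5) [238.6, 296.2, 293.4]
4 (9.8, 5.7) [245.8, 299.6, 296.4]
8 (7, 15.5) [234.6, 291.4, 293.4]
8 (9.8, 5.7) [242.1, 295.1, 296.4]
12 (7, 15.5) [231.1, 286.5, 293.4]
12 (9.8, 5.7) [238.7, 290.6, 296.4]
16 (7, 15.5) [228.1, 281.8, 293.4]
16 (9.8, 5.7) [235.8, 286.1, 296.4]
20 (7, 15.5) [225.6, 277.1, 293.4]
20 (9.8, 5.7) [233.3, 281.8, 296.4]
```

The lean held at roughly 12° with 19 N grip, free of contact. I'll shift downslope to clear the wall top, go down along the wall, and then feel upslope for it.

>>> {"op": "move_arm", "data": {"rows": [{"claw": 2.4, "dx": 0, "dy": -0.15, "dz": 0, "yaw": 0}, {"claw": 2.4, "dx": 0, "dy": -0.15, "dz": 0, "yaw": 0}, {"claw": 2.4, "dx": 0, "dy": 0.03, "dz": 0.2, "yaw": 0}, {"claw": 2.4, "dx": 0, "dy": 0.03, "dz": 0.2, "yaw": 0}, {"claw": 2.4, "dx": 0, "dy": 0.03, "dz": 0.2, "yaw": 0}, {"claw": 2.4, "dx": 0, "dy": 0.03, "dz": 0.2, "yaw": 0}, {"claw": 2.4, "dx": 0, "dy": 0, "dz": 0, "yaw": 0}, {"claw": 2.4, "dx": 0, "dy": 0, "dz": 0, "yaw": 0}]}}

```text
time: 15.67
ee_pos: [0.5663, -0.1326, 0.1052]
tool_rot: [0.744, 0.668, -0.001, 0.001]
force: [0.3, -0.4, 0.1]
finger_gap: 0.315
finger_force: 18.9
```

>>> {"op": "move_arm", "data": {"rows": [{"claw": 2.4, "dx": 0, "dy": 0.1, "dz": 0, "yaw": 0}, {"claw": 2.4, "dx": 0, "dy": 0.1, "dz": 0, "yaw": 0}, {"claw": 2.4, "dx": 0, "dy": 0.1, "dz": 0, "yaw": 0}, {"claw": 2.4, "dx": 0, "dy": 0, "dz": 0, "yaw": 0}, {"claw": 2.4, "dx": 0, "dy": 0, "dz": 0, "yaw": 0}]}}

```text
time: 16.08
ee_pos: [0.5683, -0.1329, 0.1051]
tool_rot: [0.744, 0.668, -0.001, 0.0]
force: [-5.1, 1.1, -0.3]
finger_gap: 0.316
finger_force: 18.8
```

>>> {"op": "move_arm", "data": {"rows": [{"claw": 2.4, "dx": 0, "dy": -0.05, "dz": 0.0, "yaw": 0}, {"claw": 2.4, "dx": 0, "dy": 0.02, "dz": 0.1, "yaw": 0}, {"claw": 2.4, "dx": 0, "dy": 0.02, "dz": 0.1, "yaw": 0}, {"claw": 2.4, "dx": 0, "dy": 0.02, "dz": 0.1, "yaw": 0}, {"claw": 2.4, "dx": 0, "dy": 0, "dz": 0, "yaw": 0}]}}

```text
time: 16.5
ee_pos: [0.5691, -0.133, 0.1022]
tool_rot: [0.744, 0.668, -0.001, 0.001]
force: [-5.3, 1.1, -1.3]
finger_gap: 0.314
finger_force: 18.9
```

>>> {"op": "move_arm", "data": {"rows": [{"claw": 2.4, "dx": 0, "dy": 0.0, "dz": 0.1, "yaw": 0}, {"claw": 2.4, "dx": 0, "dy": 0.0, "dz": 0.05, "yaw": 0}, {"claw": 2.4, "dx": 0, "dy": 0, "dz": 0, "yaw": 0}]}}

```text
time: 16.75
ee_pos: [0.5694, -0.1331, 0.1012]
tool_rot: [0.744, 0.668, -0.001, 0.001]
force: [-5.2, 1.1, 1.8]
finger_gap: 0.317
finger_force: 19.5
```

>>> {"op": "move_arm", "data": {"rows": [{"claw": 2.4, "dx": 0, "dy": 0.0, "dz": 0.05, "yaw": 0}, {"claw": 2.4, "dx": 0, "dy": 0.0, "dz": 0.05, "yaw": 0}, {"claw": 2.4, "dx": 0, "dy": 0, "dz": 0, "yaw": 0}]}}

```text
time: 17.0
ee_pos: [0.5694, -0.1331, 0.1009]
tool_rot: [0.744, 0.668, -0.0, 0.001]
force: [-7.2, 1.5, 6.3]
finger_gap: 0.315
finger_force: 21.0
```

```bash
python3 edge.py 8; python3 look.py 9
```

```text
wall in/out 296.6 307.8
lum [(218, 183, -16), (219, 182, -16), (220, 183, -15), (221, 183, -15), (222, 182, -16), (223, 180, -15), (224, 173, -14), (225, 141, -14), (226, 88, -8), (227, 48, -5), (228, 39, -3), (229, 38, -3), (230, 37, -3), (231, 41, -4), (232, 42, -3), (233, 42, -4), (234, 43, -2), (235, 42, -3), (272, 37, 0), (273, 37, 0), (274, 35, 0), (275, 37, 0), (276, 36, 1), (277, 34, 1), (278, 36, 1), (279, 35, 1), (280, 35, 1), (281, 39, 1), (282, 38, 0), (283, 36, 0), (284, 34, 1), (285, 31, 2), (286, 27, 2), (287, 26, 5), (288, 26, 2), (289, 27, 5), (290, 31, 3), (291, 48, 0), (292, 84, -1), (293, 105, 6), (294, 99, 33), (295, 85, 79), (296, 82, 110), (297, 83, 118), (298, 84, 119), (299, 86, 117), (300, 86, 119), (301, 86, 120), (302, 85, 120), (303, 85, 116), (304, 79, 105), (305, 70, 87), (306, 63, 72), (307, 62, 66), (308, 62, 63), (309, 73, 53), (310, 101, 33), (311, 128, 15), (312, 139, 0), (313, 150, -8), (314, 169, -11), (315, 180, -14)]
TCP rel C x,z mm -8.99 23.63 y -0.77
0 (7, 15.5) [240.4, 304.8, 295.8]
0 (9.8, 5.7) [248.4, 307.9, 298.9]
4 (7, 15.5) [235.7, 299.4, 295.8]
4 (9.8, 5.7) [243.9, 302.9, 298.9]
8 (7, 15.5) [231.4, 294.0, 295.8]
8 (9.8, 5.7) [239.8, 297.9, 298.9]
12 (7, 15.5) [227.6, 288.7, 295.8]
12 (9.8, 5.7) [236.2, 293.0, 298.9]
16 (7, 15.5) [224.4, 283.4, 295.8]
16 (9.8, 5.7) [233.0, 288.1, 298.9]
20 (7, 15.5) [221.7, 278.3, 295.8]
20 (9.8, 5.7) [230.3, 283.3, 298.9]
```

View pics/v9.png

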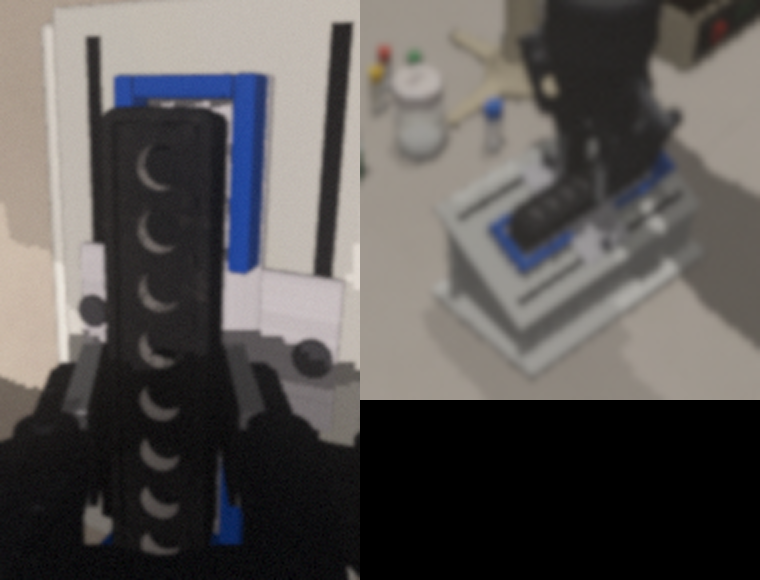

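The far bottom edge appears to be on the floor, but the gap to the upslope wall looks tapered (12 px at row 120, 7 px at row 260). I'll measure the yaw of the block against the nest.

```bash
cat > yaw.py <<'E'
import sys
from h import *
d=np.load(f"w{sys.argv[1]}.npz");im=d["color"].astype(float);g=im.mean(2);b=im[...,2]-im[...,0]
psi=np.radians(-6.4);n=np.array([-.5*np.cos(psi),-.5*np.sin(psi),.866]);C0=np.array([.5784,-.1333,.0773]);Z=np.array([0,0,1.])
def line(name,rows,lo,hi,f,sgn,p,nn):
    P=[]
    for r in range(*rows):
        s=cv2.GaussianBlur(f[r-1:r+2,lo:hi].mean(0)[None],(5,1),0)[0];q=np.gradient(s)*sgn;i=q.argmax()
        if 0<i<len(q)-1:
            o=(q[i-1]-q[i+1])/(2*(q[i-1]-2*q[i]+q[i+1])+1e-9);P.append(onplane(d,(lo+i+o,r),p,nn))
    P=np.array(P);m=np.ones(len(P),bool)
    for _ in range(3):
        k=np.polyfit(P[m,1],P[m,0],1);e=P[:,0]-np.polyval(k,P[:,1]);m=abs(e)<2*e[m].std()+1e-4
    print(name,"az deg",np.degrees(np.arctan(-k[0])).round(2),"x at y=-.1333+.04:",(np.polyval(k,-.0933)*1e3).round(1),"n",m.sum(),"sd mm",(e[m].std()*1e3).round(2))
top=C0+[0,0,.031];R=(125,170)
line("block left (near top)",R,218,245,g,-1,C0+[0,0,.0305],Z)
line("block right edge",R,284,300,g,1,C0+[0,0,.006],Z)
line("wall inner top",R,289,306,b,1,C0+n*.010,n)
line("wall outer top",R,296,312,g,1,C0+n*.010,n)
line("upper slot L",R,338,352,g,-1,C0-n*.004,n)
line("deck left edge",(75,170),200,214,g,-1,C0-n*.004,n)
E
python3 yaw.py 8; python3 yaw.py 3;python3 yaw.py 5
```

```text
block left (near top) az deg -6.31 x at y=-.1333+.04: 555.8 n 45 sd mm 0.04
block right edge az deg -6.41 x at y=-.1333+.04: 588.7 n 45 sd mm 0.06
wall inner top az deg -6.47 x at y=-.1333+.04: 589.3 n 45 sd mm 0.06
wall outer top az deg -5.3 x at y=-.1333+.04: 596.2 n 45 sd mm 0.02
upper slot L az deg -5.06 x at y=-.1333+.04: 613.0 n 45 sd mm 0.06
deck left edge az deg -6.41 x at y=-.1333+.04: 537.8 n 95 sd mm 0.07
block left (near top) az deg -6.1 x at y=-.1333+.04: 553.5 n 45 sd mm 0.06
block right edge az deg -4.16 x at y=-.1333+.04: 599.4 n 45 sd mm 0.27
wall inner top az deg -5.36 x at y=-.1333+.04: 594.0 n 45 sd mm 0.05
wall outer top az deg -5.18 x at y=-.1333+.04: 598.7 n 42 sd mm 0.05
upper slot L az deg -6.54 x at y=-.1333+.04: 628.4 n 45 sd mm 0.06
deck left edge az deg -6.26 x at y=-.1333+.04: 526.9 n 87 sd mm 2.63
block left (near top) az deg -18.63 x at y=-.1333+.04: 558.2 n 45 sd mm 4.83
block right edge az deg -5.42 x at y=-.1333+.04: 598.3 n 45 sd mm 0.03
wall inner top az deg -3.36 x at y=-.1333+.04: 600.5 n 3 sd mm 0.0
wall outer top az deg -4.88 x at y=-.1333+.04: 597.3 n 45 sd mm 0.05
upper slot L az deg -3.8 x at y=-.1333+.04: 622.4 n 42 sd mm 1.65
deck left edge az deg -6.32 x at y=-.1333+.04: 538.0 n 93 sd mm 0.11
```

No picture views remain, so I'll check the strip between block and wall numerically.

```bash
python3 - <<'E'
from h import *
d=np.load("w8.npz");im=d["color"].astype(int)
psi=np.radians(-6.4);n=np.array([-.5*np.cos(psi),-.5*np.sin(psi),.866]);C0=np.array([.5784,-.1333,.0773])
def gap(rows,lo,hi):
    for r in rows:
        q=im[r,lo:hi];g=q.mean(1);b=q[:,2]-q[:,0]
        blk=np.where((g<60)&(b<25))[0];bl=np.where(b>60)[0]
        if len(bl) and len(blk):
            i=bl.min();j=blk[blk<i].max() if (blk<i).any() else -1
            P=onplane(d,(lo+i,r),C0+n*.01,n);print(r,"black end",lo+j,"blue start",lo+i,"maxlum between",int(g[j:i+1].max()),"deck y mm",round((P[1]+.1333)*1e3),"blue end",lo+bl.max())
gap(range(112,192,8),262,316);print();gap(range(262,334,8),262,316)
print("lower wall side");
for r in (100,104,108,112,116):print(r,[(c,int(im[r,c].mean()),int(im[r,c,2]-im[r,c,0])) for c in range(230,262,2)])
E
```

```text
120 black end 291 blue start 297 maxlum between 143 deck y mm 62 blue end 310
128 black end 292 blue start 296 maxlum between 137 deck y mm 59 blue end 310
136 black end 292 blue start 296 maxlum between 99 deck y mm 55 blue end 309
144 black end 291 blue start 296 maxlum between 135 deck y mm 51 blue end 309
152 black end 291 blue start 296 maxlum between 128 deck y mm 47 blue end 309
160 black end 291 blue start 295 maxlum between 89 deck y mm 43 blue end 308
168 black end 291 blue start 295 maxlum between 121 deck y mm 39 blue end 308
176 black end 290 blue start 295 maxlum between 134 deck y mm 35 blue end 307
184 black end 291 blue start 294 maxlum between 92 deck y mm 30 blue end 307

310 black end 289 blue start 291 maxlum between 58 deck y mm -46 blue end 292
318 black end 289 blue start 291 maxlum between 55 deck y mm -51 blue end 299
326 black end 288 blue start 291 maxlum between 52 deck y mm -57 blue end 298
lower wall side
100 [(230, 127, -12), (232, 184, -16), (234, 182, -15), (236, 152, 13), (238, 95, 95), (240, 91, 107), (242, 92, 108), (244, 88, 104), (246, 82, 86), 
[... 421 characters left out ...]
, -15), (236, 153, 11), (238, 95, 93), (240, 89, 109), (242, 91, 110), (244, 88, 110), (246, 78, 81), (248, 71, 79), (250, 73, 75), (252, 71, 74), (254, 75, 67), (256, 74, 68), (258, 79, 67), (260, 76, 67)]
112 [(230, 92, -8), (232, 172, -15), (234, 179, -15), (236, 147, 7), (238, 84, 76), (240, 79, 91), (242, 78, 90), (244, 75, 83), (246, 63, 61), (248, 59, 48), (250, 56, 45), (252, 54, 37), (254, 67, 8), (256, 79, -3), (258, 83, -3), (260, 106, -7)]
116 [(230, 71, -5), (232, 102, -10), (234, 63, -5), (236, 48, -2), (238, 45, -3), (240, 44, -2), (242, 46, -2), (244, 47, -2), (246, 45, -2), (248, 43, -2), (250, 45, 0), (252, 45, -1), (254, 48, -2), (256, 46, -2), (258, 50, 0), (260, 45, -2)]
```

>>> {"op": "move_arm", "data": {"rows": [{"claw": 2.4, "dx": 0, "dy": 0, "dz": -0.15, "yaw": 0}, {"claw": 2.4, "dx": 0, "dy": 0, "dz": 0, "yaw": 0}, {"claw": 2.4, "dx": 0, "dy": 0, "dz": 0, "yaw": 0}]}}

```text
time: 17.4
ee_pos: [0.5695, -0.133, 0.1018]
tool_rot: [0.744, 0.668, -0.0, 0.001]
force: [-5.6, 1.6, 3.0]
finger_gap: 0.314
finger_force: 19.7
```

```bash
cat > gap.py <<'E'
import sys
from station import *
from h import *
k=sys.argv[1];d=get_image("wrist");np.savez("w"+k,**d);im=d["color"].astype(int)
psi=np.radians(-6.4);n=np.array([-.5*np.cos(psi),-.5*np.sin(psi),.866]);C0=np.array([.5784,-.1333,.0773])
s=read_state();print(s["ee_pos"].round(4),s["force"].round(1),s["wrist_torque"].round(2),s["finger_gap"].round(3))
for r in list(range(112,192,12))+[300,312,324]:
    lo,hi=225,318;q=im[r,lo:hi];g=q.mean(1);b=q[:,2]-q[:,0]
    blk=np.where((g<60)&(b<25))[0];bl=np.where((b>60)&(np.arange(lo,hi)>270))[0]
    if len(bl) and len(blk):
        i=bl.min();j=blk[blk<i].max();P=onplane(d,(lo+i,r),C0+n*.01,n)
        print(r,"block",lo+blk.min(),lo+j,"blue",lo+i,lo+bl.max(),"lum",int(g[j:i+1].max()),"y",round((P[1]+.1333)*1e3))
E
python3 gap.py 10
```

```text
Traceback (most recent call last):
  File "gap.py", line 6, in <module>
    s=read_state();print(s["ee_pos"].round(4),s["force"].round(1),s["wrist_torque"].round(2),s["finger_gap"].round(3))
                                                                                             ^^^^^^^^^^^^^^^^^^^^^
AttributeError: 'float' object has no attribute 'round'
```

```bash
sed -i 's/s\["finger_gap"\].round(3)/s["finger_gap"]/' gap.py; python3 gap.py 10
```

```text
[ 0.5695 -0.133   0.1018] [-5.8  0.3  2.4] [ 0.16  1.28 -0.02] 0.31307551812306605
112 block 225 253 blue 296 310 lum 165 y 66
124 block 226 291 blue 296 309 lum 152 y 61
136 block 226 291 blue 295 309 lum 110 y 55
148 block 227 290 blue 295 308 lum 159 y 49
160 block 227 291 blue 295 308 lum 82 y 43
172 block 227 290 blue 295 307 lum 146 y 36
184 block 234 290 blue 294 307 lum 93 y 30
312 block 225 287 blue 291 293 lum 60 y -48
324 block 236 286 blue 290 298 lum 67 y -56
```

Wrist torque about z is about 0, so the upslope contact is even along the wall. I'll probe downslope: if the near bottom edge is inside the lower wall, it will be stopped right away.

>>> {"op": "move_arm", "data": {"rows": [{"claw": 2.4, "dx": 0, "dy": -0.15, "dz": 0.05, "yaw": 0}, {"claw": 2.4, "dx": 0, "dy": -0.15, "dz": 0, "yaw": 0}, {"claw": 2.4, "dx": 0, "dy": 0, "dz": 0, "yaw": 0}]}}

```text
time: 17.75
ee_pos: [0.5683, -0.133, 0.1017]
tool_rot: [0.744, 0.668, 0.001, 0.002]
force: [1.2, 0.8, 0.4]
finger_gap: 0.313
finger_force: 19.3
```

```bash
python3 gap.py 11
```

```text
[ 0.5683 -0.133   0.1016] [ 2.  -0.4  0.1] [-0.02 -0.46 -0.05] 0.31374241194996366
112 block 227 230 blue 299 312 lum 180 y 66
124 block 227 291 blue 299 311 lum 181 y 60
136 block 228 291 blue 298 311 lum 174 y 55
148 block 228 291 blue 298 310 lum 174 y 49
160 block 229 290 blue 297 310 lum 163 y 43
172 block 229 290 blue 297 309 lum 174 y 36
184 block 234 289 blue 296 309 lum 165 y 30
324 block 237 287 blue 292 299 lum 74 y -56
```

It is stopped after about 1 mm, so the near edge is inside the lower wall. I'll recentre, lower to the floor, then open slowly while following down so the block lies back on the near pad.

>>> {"op": "move_arm", "data": {"rows": [{"claw": 2.4, "dx": 0, "dy": 0.13, "dz": 0, "yaw": 0}, {"claw": 2.4, "dx": 0, "dy": 0, "dz": 0.08, "yaw": 0}, {"claw": 2.4, "dx": 0, "dy": 0, "dz": 0, "yaw": 0}, {"claw": 2.65, "dx": 0, "dy": 0, "dz": 0, "yaw": 0}, {"claw": 2.75, "dx": 0, "dy": -0.02, "dz": 0.05, "yaw": 0}, {"claw": 2.85, "dx": 0, "dy": -0.03, "dz": 0.08, "yaw": 0}, {"claw": 2.95, "dx": 0, "dy": -0.03, "dz": 0.08, "yaw": 0}, {"claw": 3.05, "dx": 0, "dy": -0.03, "dz": 0.08, "yaw": 0}, {"claw": 3.05, "dx": 0, "dy": 0, "dz": 0, "yaw": 0}]}}

```text
time: 18.55
ee_pos: [0.5678, -0.1329, 0.0977]
tool_rot: [0.744, 0.668, 0.0, 0.002]
force: [2.5, 0.2, 2.4]
finger_gap: 0.362
finger_force: 1.8
```

```bash
python3 gap.py 12; python3 edge.py 13 | grep -v lum
```

```text
[ 0.5678 -0.1329  0.0977] [ 2.8 -0.3  2.8] [-0.1  -0.77  0.01] 0.3586024239872243
112 block 227 230 blue 301 314 lum 183 y 66
124 block 228 293 blue 301 314 lum 187 y 61
136 block 228 293 blue 300 313 lum 165 y 55
148 block 228 293 blue 300 313 lum 177 y 49
160 block 229 292 blue 299 312 lum 161 y 43
172 block 229 292 blue 299 311 lum 176 y 37
184 block 234 291 blue 298 311 lum 181 y 31
312 block 232 289 blue 294 297 lum 79 y -45
324 block 237 288 blue 294 303 lum 91 y -53
wall in/out 300.5 312.0
TCP rel C x,z mm -10.59 20.45 y -0.76
0 (7, 15.5) [244.0, 310.1, 299.7]
0 (9.8, 5.7) [251.8, 312.8, 302.5]
4 (7, 15.5) [239.0, 304.6, 299.7]
4 (9.8, 5.7) [247.1, 307.7, 302.5]
8 (7, 15.5) [234.5, 299.0, 299.7]
8 (9.8, 5.7) [242.9, 302.6, 302.5]
12 (7, 15.5) [230.6, 293.5, 299.7]
12 (9.8, 5.7) [239.1, 297.5, 302.5]
16 (7, 15.5) [227.2, 288.1, 299.7]
16 (9.8, 5.7) [235.8, 292.5, 302.5]
20 (7, 15.5) [224.4, 282.8, 299.7]
20 (9.8, 5.7) [233.0, 287.6, 302.5]
```

```bash
python3 - <<'E'
from station import *
from h import *
S0=np.load("scene.npz");d=get_image("scene");np.savez("s12",**d)
psi=np.radians(-6.4);c,s=.866,.5;A=np.array([np.cos(psi),np.sin(psi),0]);Y=np.array([-np.sin(psi),np.cos(psi),0]);Z=np.array([0,0,1.])
C0=np.array([.5784,-.1333,.0773]);D=lambda s_,y,h:C0+(A*(s_*c-h*s)+Z*(s_*s+h*c)+Y*y)/1e3
S9=np.load("s9.npz")
for y in (30,40,50,60):
    a=proj(d,D(-14.3,y,10));b=proj(d,D(-20.3,y,10));e=proj(d,D(-20.3,y,0));f=proj(d,D(-14.3,y,0))
    print("y",y,"inner top",a.round(1),"outer top",b.round(1),"outer foot",e.round(1))
    t=np.linspace(-3,3.5,27)
    P=np.array([a+(b-a)*k for k in t],np.float32)
    for nm,q in(("0",S0),("9",S9),("now",d)):
        im=q["color"].astype(np.float32);m=cv2.remap(im,P[:,0].copy(),P[:,1].copy(),cv2.INTER_LINEAR)[:,0]
        print(nm,[(round(float(k),1),int(v.mean()),int(v[2]-v[0])) for k,v in zip(t[::2],m[::2])])
print(np.linalg.norm(a-b))
E
```

```text
y 30 inner top [275.7 177.9] outer top [277.  179.7] outer foot [275.6 180.9]
0 [(-3.0, 165, -1), (-2.5, 166, -1), (-2.0, 166, 0), (-1.5, 165, -1), (-1.0, 164, 0), (-0.5, 158, 4), (0.0, 141, 24), (0.5, 120, 43), (1.0, 114, 30), (1.5, 127, 8), (2.0, 141, -1), (2.5, 148, -2), (3.0, 146, -3), (3.5, 138, -2)]
9 [(-3.0, 54, -4), (-2.5, 50, -3), (-2.0, 47, -3), (-1.5, 44, -3), (-1.0, 49, -1), (-0.5, 63, 7), (0.0, 75, 31), (0.5, 85, 45), (1.0, 99, 29), (1.5, 118, 7), (2.0, 135, -1), (2.5, 142, -3), (3.0, 138, -3), (3.5, 129, -2)]
now [(-3.0, 54, -3), (-2.5, 51, -3), (-2.0, 48, -3), (-1.5, 45, -3), (-1.0, 45, -2), (-0.5, 54, 4), (0.0, 65, 24), (0.5, 77, 38), (1.0, 94, 25), (1.5, 117, 6), (2.0, 134, -1), (2.5, 142, -3), (3.0, 139, -2), (3.5, 129, -2)]
y 40 inner top [273.2 179.6] outer top [274.4 181.4] outer foot [273.1 182.6]
0 [(-3.0, 163, -1), (-2.5, 165, -1), (-2.0, 165, -1), (-1.5, 165, -1), (-1.0, 163, -1), (-0.5, 158, 5), (0.0, 139, 27), (0.5, 113, 50), (1.0, 94, 44), (1.5, 96, 11), (2.0, 122, -3), (2.5, 145, -5), (3.0, 144, -6), (3.5, 122, -5)]
9 [(-3.0, 59, -3), (-2.5, 53, -3), (-2.
[... 1230 characters left out ...]
86. ]
0 [(-3.0, 162, -1), (-2.5, 165, 0), (-2.0, 165, -1), (-1.5, 165, -1), (-1.0, 164, -1), (-0.5, 158, 5), (0.0, 142, 23), (0.5, 112, 51), (1.0, 94, 43), (1.5, 102, 10), (2.0, 127, -3), (2.5, 146, -6), (3.0, 143, -6), (3.5, 123, -5)]
9 [(-3.0, 44, -3), (-2.5, 44, -2), (-2.0, 44, -2), (-1.5, 45, -3), (-1.0, 53, 0), (-0.5, 68, 12), (0.0, 82, 39), (0.5, 85, 57), (1.0, 87, 40), (1.5, 103, 8), (2.0, 127, -3), (2.5, 142, -5), (3.0, 134, -5), (3.5, 113, -5)]
now [(-3.0, 45, -3), (-2.5, 44, -2), (-2.0, 45, -2), (-1.5, 45, -2), (-1.0, 50, 0), (-0.5, 61, 10), (0.0, 75, 36), (0.5, 81, 55), (1.0, 85, 37), (1.5, 102, 7), (2.0, 127, -3), (2.5, 142, -5), (3.0, 135, -5), (3.5, 114, -5)]
2.1659994183483935
```

The lower wall's blue is fully visible in the scene camera, so the block's near edge is inside the pocket. I'll check how far it has lain down.

```bash
cat > fit.py <<'E'
import sys
from h import *
d=np.load(f"w{sys.argv[1]}.npz");im=d["color"].astype(float)
psi=np.radians(-6.4);A=np.array([np.cos(psi),np.sin(psi),0]);Y=np.array([-np.sin(psi),np.cos(psi),0]);Z=np.array([0,0,1.])
C0=np.array([.5784,-.1333,.0773])
def col(x,zz,row):
    a=proj(d,C0+(A*x+Z*zz)/1e3+Y*.02);b=proj(d,C0+(A*x+Z*zz)/1e3+Y*.06);return float(a[0]+(b[0]-a[0])*(row-a[1])/(b[1]-a[1]))
g=im[125:180].mean(2)
# straighten the block's own direction roughly: columns drift little, use median over rows
print([(c,round(float(np.median(g[:,c])),0)) for c in range(262,304)])
r=152
for th,F in((12,(9.3,5.4)),(16,(9.6,5.5)),(20,(9.9,5.7)),(25,(10.1,5.8)),(30,(10.2,5.9)),(30,(12.3,7.1))):
    t=np.radians(th);c,q=np.cos(t),np.sin(t);R=lambda u,v:(F[0]+u*c-v*q,F[1]+v*c+u*q)
    print(th,F,"near,well,farTop,farBot",[round(col(*R(*e),r),1) for e in((-26,31),(-13,31),(0,31),(0,0))],"wall",round(col(7.38,15.8,r),1))
E
python3 fit.py 13; python3 fit.py 3|head -1
```

```text
[(262, 38.0), (263, 39.0), (264, 39.0), (265, 39.0), (266, 39.0), (267, 39.0), (268, 39.0), (269, 39.0), (270, 40.0), (271, 40.0), (272, 41.0), (273, 41.0), (274, 41.0), (275, 40.0), (276, 39.0), (277, 39.0), (278, 39.0), (279, 38.0), (280, 38.0), (281, 39.0), (282, 40.0), (283, 40.0), (284, 41.0), (285, 41.0), (286, 39.0), (287, 35.0), (288, 33.0), (289, 31.0), (290, 29.0), (291, 30.0), (292, 34.0), (293, 56.0), (294, 103.0), (295, 151.0), (296, 173.0), (297, 174.0), (298, 151.0), (299, 109.0), (300, 87.0), (301, 86.0), (302, 87.0), (303, 88.0)]
12 (9.3, 5.4) near,well,farTop,farBot [237.8, 266.6, 296.7, 302.0] wall 301.0
16 (9.6, 5.5) near,well,farTop,farBot [235.1, 263.0, 292.4, 302.6] wall 301.0
20 (9.9, 5.7) near,well,farTop,farBot [232.9, 259.6, 288.1, 303.3] wall 301.0
25 (10.1, 5.8) near,well,farTop,farBot [230.5, 255.5, 282.6, 303.7] wall 301.0
30 (10.2, 5.9) near,well,farTop,farBot [228.5, 251.7, 277.1, 303.9] wall 301.0
30 (12.3, 7.1) near,well,farTop,farBot [232.7, 256.2, 282.1, 308.3] wall 301.0
[(262, 38.0), (263, 38.0), (264, 38.0), (265, 38.0), (266, 38.0), (267, 39.0), (268, 38.0), (269, 39.0), (270, 40.0), (271, 40.0), (272, 42.0), (273, 41.0), (274, 41.0), (275, 41.0), (276, 40.0), (277, 39.0), (278, 39.0), (279, 39.0), (280, 40.0), (281, 39.0), (282, 38.0), (283, 35.0), (284, 36.0), (285, 38.0), (286, 40.0), (287, 41.0), (288, 41.0), (289, 39.0), (290, 39.0), (291, 41.0), (292, 44.0), (293, 47.0), (294, 51.0), (295, 67.0), (296, 94.0), (297, 124.0), (298, 138.0), (299, 165.0), (300, 174.0), (301, 177.0), (302, 177.0), (303, 177.0)]
```

```bash
python3 - <<'E'
from h import *
psi=np.radians(-6.4);A=np.array([np.cos(psi),np.sin(psi),0]);Y=np.array([-np.sin(psi),np.cos(psi),0]);Z=np.array([0,0,1.])
C0=np.array([.5784,-.1333,.0773])
def col(d,x,zz,row):
    a=proj(d,C0+(A*x+Z*zz)/1e3+Y*.02);b=proj(d,C0+(A*x+Z*zz)/1e3+Y*.06);return float(a[0]+(b[0]-a[0])*(row-a[1])/(b[1]-a[1]))
def obs(d):
    g=d["color"][125:180].astype(float).mean(2);o=[]
    m=np.median(g,0);gr=np.gradient(cv2.GaussianBlur(m[None],(5,1),0)[0]);return 215+gr[215:245].argmin(),m
tc={"3":(.5712,-.1215,.1592),"7":(.5692,-.1329,.1136),"8":(.5694,-.1331,.1009),"11":(.5683,-.133,.1016),"13":(.5678,-.1329,.0977)}
for k,t in tc.items():
    d=np.load(f"w{k}.npz");T=(np.array(t)-C0);x=T@A*1e3;z=T[2]*1e3;l,m=obs(d)
    print(k,"TCP",x.round(1),z.round(1),"left edge obs",l,"if level-held: near",round(col(d,x-13,z+13.2,152),1),"far",round(col(d,x+13,z+13.2,152),1),"centre col of TCP axis",round(col(d,x,z+13,152),1))
    print("   ",[int(v) for v in m[284:302]])
d=np.load("w3.npz");g=d["color"][125:180].astype(float).mean(2);print([int(v) for v in np.median(g,0)[222:240]],[int(v) for v in np.median(d["color"][125:180,:,2].astype(float)-d["color"][125:180,:,0],0)[276:300]])
E
```

```text
3 TCP -8.5 81.9 left edge obs 231 if level-held: near 233.9 far 293.9 centre col of TCP axis 263.9
    [35, 38, 40, 40, 40, 39, 38, 41, 43, 46, 50, 67, 93, 124, 138, 165, 174, 176]
7 TCP -9.2 36.3 left edge obs 228 if level-held: near 234.9 far 295.2 centre col of TCP axis 265.0
    [37, 34, 31, 28, 28, 28, 29, 32, 42, 61, 77, 83, 84, 86, 86, 87, 86, 81]
8 TCP -9.0 23.6 left edge obs 225 if level-held: near 234.9 far 295.2 centre col of TCP axis 265.0
    [36, 32, 30, 29, 28, 27, 30, 38, 69, 112, 126, 103, 87, 85, 85, 86, 86, 87]
11 TCP -10.1 24.3 left edge obs 227 if level-held: near 234.9 far 295.1 centre col of TCP axis 265.0
    [39, 37, 34, 30, 29, 30, 33, 63, 119, 161, 171, 170, 147, 107, 85, 84, 84, 86]
13 TCP -10.6 20.4 left edge obs 227 if level-held: near 234.9 far 295.1 centre col of TCP axis 265.0
    [41, 41, 39, 35, 32, 30, 29, 30, 34, 56, 103, 151, 173, 174, 150, 109, 87, 86]
[176, 176, 177, 176, 176, 176, 175, 168, 146, 104, 65, 49, 45, 45, 44, 40, 37, 38] [-3, -3, -3, -3, -3, -3, -3, -3, -3, -3, -3, -3, -3, -1, 7, 23, 32, 33, 31, 24, 9, -4, -11, -15]
```

>>> {"op": "move_arm", "data": {"rows": [{"claw": 3.15, "dx": 0, "dy": 0, "dz": 0, "yaw": 0}, {"claw": 3.25, "dx": 0, "dy": 0.03, "dz": 0, "yaw": 0}, {"claw": 3.35, "dx": 0, "dy": 0.03, "dz": 0, "yaw": 0}, {"claw": 3.4, "dx": 0, "dy": 0.03, "dz": 0, "yaw": 0}, {"claw": 3.4, "dx": 0, "dy": 0, "dz": 0, "yaw": 0}]}}

```text
time: 19.12
ee_pos: [0.5667, -0.1326, 0.0967]
tool_rot: [0.744, 0.668, -0.001, 0.0]
force: [0.1, 0.7, 0.4]
finger_gap: 0.398
finger_force: 0.2
```

```bash
cat > st.py <<'E'
import sys
from station import *
from h import *
k=sys.argv[1];d=get_image("wrist");np.savez("w"+k,**d);s=read_state()
psi=np.radians(-6.4);A=np.array([np.cos(psi),np.sin(psi),0]);Y=np.array([-np.sin(psi),np.cos(psi),0]);Z=np.array([0,0,1.])
C0=np.array([.5784,-.1333,.0773]);T=np.array(s["ee_pos"])-C0
print("TCP rel",(T@A*1e3).round(1),(T@Y*1e3).round(1),(T[2]*1e3).round(1),"F",s["force"].round(1),"tq",s["wrist_torque"].round(2),"w mm",round(s["finger_gap"]*85.4+.7,1),"pad",round(s["finger_force"],1))
def col(x,zz,row):
    a=proj(d,C0+(A*x+Z*zz)/1e3+Y*.02);b=proj(d,C0+(A*x+Z*zz)/1e3+Y*.06);return float(a[0]+(b[0]-a[0])*(row-a[1])/(b[1]-a[1]))
m=np.median(d["color"][125:180].astype(float).mean(2),0);b=np.median(d["color"][125:180,:,2].astype(float)-d["color"][125:180,:,0],0)
l=200+np.gradient(cv2.GaussianBlur(m[None],(5,1),0)[0])[200:245].argmin();wl=270+np.where(b[270:330]>50)[0][0]
print("near edge",l,"wall inner obs",wl,"pred",round(col(7.38,15.8,152),1),"profile from 270",[int(v) for v in m[270:wl+2]])
o=wl-col(7.38,15.8,152)-.5
for th,F in((12,(8.8,5.2)),(20,(9.9,5.7)),(30,(10.2,5.9)),(30,(12.3,7.1))):
    t=np.radians(th);c,q=np.cos(t),np.sin(t);R=lambda u,v:(F[0]+u*c-v*q,F[1]+v*c+u*q)
    print(th,F,"exp near,farTop,farBot",[round(col(*R(*e),152)+o,1) for e in((-26,31),(0,31),(0,0))])
S=get_image("scene");np.savez("s"+k,**S);D=lambda s_,y,h:C0+(A*(s_*.866-h*.5)+Z*(s_*.5+h*.866)+Y*y)/1e3
def bl(q):
    im=q["color"].astype(np.float32);r=[]
    for y in(30,40,50,60):
        a=proj(q,D(-14.3,y,10));e=proj(q,D(-20.3,y,10));P=np.array([a+(e-a)*t for t in np.linspace(-1,2,25)],np.float32)
        v=cv2.remap(im,P[:,0].copy(),P[:,1].copy(),cv2.INTER_LINEAR)[:,0];r.append(int(np.clip(v[:,2]-v[:,0],0,None).sum()))
    return r
print("lower wall blue: empty",bl(np.load("scene.npz")),"s9",bl(np.load("s9.npz")),"now",bl(S))
E
python3 st.py 14
```

```text
TCP rel -11.7 -0.6 19.4 F [-1.4 -0.4 -1. ] tq [-0.    0.01  0.  ] w mm 34.5 pad 0.1
near edge 229 wall inner obs 302 pred 303.8 profile from 270 [38, 37, 37, 38, 39, 39, 39, 39, 39, 38, 37, 37, 37, 37, 38, 38, 39, 39, 39, 38, 34, 31, 28, 27, 29, 33, 66, 123, 162, 173, 162, 130, 98, 85]
12 (8.8, 5.2) exp near,farTop,farBot [np.float64(236.8), np.float64(296.1), np.float64(301.4)]
20 (9.9, 5.7) exp near,farTop,farBot [np.float64(233.0), np.float64(288.7), np.float64(303.6)]
30 (10.2, 5.9) exp near,farTop,farBot [np.float64(228.5), np.float64(277.6), np.float64(304.3)]
30 (12.3, 7.1) exp near,farTop,farBot [np.float64(232.7), np.float64(282.6), np.float64(308.7)]
lower wall blue: empty [448, 564, 540, 528] s9 [486, 597, 578, 627] now [462, 495, 406, 574]
```

The block is resting free, lying partly back. I'll lift the fingers clear, shut them, and press gently on the near part of its top to seat it.

>>> {"op": "move_arm", "data": {"rows": [{"claw": 3.7, "dx": 0, "dy": 0, "dz": -0.5, "yaw": 0}, {"claw": 3.7, "dx": 0, "dy": 0, "dz": -1.2, "yaw": 0}, {"claw": 2, "dx": 0, "dy": -0.6, "dz": -1.2, "yaw": 0}, {"claw": 0, "dx": 0, "dy": -0.6, "dz": 0, "yaw": 0}, {"claw": 0, "dx": 0, "dy": -0.6, "dz": 0, "yaw": 0}, {"claw": 0, "dx": 0, "dy": 0, "dz": 0, "yaw": 0}, {"claw": 0, "dx": 0, "dy": 0, "dz": 0.8, "yaw": 0}, {"claw": 0, "dx": 0, "dy": 0, "dz": 0.3, "yaw": 0}, {"claw": 0, "dx": 0, "dy": 0, "dz": 0.1, "yaw": 0}, {"claw": 0, "dx": 0, "dy": 0, "dz": 0, "yaw": 0}]}}

```text
time: 20.05
ee_pos: [0.5492, -0.1307, 0.1132]
tool_rot: [0.744, 0.668, -0.001, 0.0]
force: [0.3, 0.1, 0.2]
finger_gap: -0.003
finger_force: 0.0
```

```bash
python3 st.py 15
```

```text
TCP rel -29.0 -0.7 36.3 F [0.1 0.7 0.9] tq [-0.    0.03 -0.03] w mm 0.8 pad 0.0Traceback (most recent call last):
  File "st.py", line 11, in <module>
    l=200+np.gradient(cv2.GaussianBlur(m[None],(5,1),0)[0])[200:245].argmin();wl=270+np.where(b[270:330]>50)[0][0]
                                                                                     ~~~~~~~~~~~~~~~~~~~~~~~~~~^^^
IndexError: index 0 is out of bounds for axis 0 with size 0
```

>>> {"op": "move_arm", "data": {"rows": [{"claw": 0, "dx": 0, "dy": 0, "dz": 0.2, "yaw": 0}, {"claw": 0, "dx": 0, "dy": 0, "dz": 0.2, "yaw": 0}, {"claw": 0, "dx": 0, "dy": 0, "dz": 0.1, "yaw": 0}, {"claw": 0, "dx": 0, "dy": 0, "dz": 0.1, "yaw": 0}, {"claw": 0, "dx": 0, "dy": 0, "dz": 0, "yaw": 0}]}}

```text
time: 20.52
ee_pos: [0.5497, -0.1308, 0.1081]
tool_rot: [0.744, 0.668, -0.001, 0.001]
force: [-0.4, 0.5, -0.7]
finger_gap: -0.004
finger_force: 0.0
```

```bash
python3 - <<'E'
from h import *
d=np.load("w15.npz");m=np.median(d["color"][125:180].astype(float).mean(2),0);b=np.median(d["color"][125:180,:,2].astype(float)-d["color"][125:180,:,0],0)
print([(c,int(m[c]),int(b[c])) for c in range(228,380,2)])
psi=np.radians(-6.4);A=np.array([np.cos(psi),np.sin(psi),0]);Y=np.array([-np.sin(psi),np.cos(psi),0]);Z=np.array([0,0,1.])
C0=np.array([.5784,-.1333,.0773])
def col(x,zz,row):
    a=proj(d,C0+(A*x+Z*zz)/1e3+Y*.02);b=proj(d,C0+(A*x+Z*zz)/1e3+Y*.06);return float(a[0]+(b[0]-a[0])*(row-a[1])/(b[1]-a[1]))
print("wall in,out",col(7.38,15.8,152),col(12.58,18.8,152),"lower in,out",col(-17.4,1.5,152),col(-22.6,-1.5,152))
for th,F in((7.4,(5.9,3.4)),(12,(8.8,5.2)),(16,(9.3,5.5)),(20,(9.9,5.7)),(30,(10.2,5.9)),(30,(12.3,7.1))):
    t=np.radians(th);c,q=np.cos(t),np.sin(t);R=lambda u,v:(F[0]+u*c-v*q,F[1]+v*c+u*q)
    print(th,F,[round(col(*R(*e),152),1) for e in((-26,31),(0,31),(0,0),(-26,0))])
E
```

```text
[(228, 150, -28), (230, 148, -27), (232, 157, -18), (234, 185, -16), (236, 193, -16), (238, 193, -16), (240, 192, -16), (242, 177, -16), (244, 170, -16), (246, 174, -15), (248, 174, -15), (250, 174, -15), (252, 174, -15), (254, 173, -15), (256, 166, -15), (258, 98, -9), (260, 40, -4), (262, 37, -3), (264, 38, -3), (266, 42, -4), (268, 39, -3), (270, 35, -2), (272, 38, -3), (274, 40, -3), (276, 40, -2), (278, 41, -3), (280, 46, -3), (282, 70, -7), (284, 82, -7), (286, 50, -4), (288, 39, -2), (290, 37, -2), (292, 36, -1), (294, 35, -1), (296, 35, -1), (298, 36, -1), (300, 37, -1), (302, 34, -1), (304, 33, 0), (306, 36, 0), (308, 36, 0), (310, 33, 0), (312, 29, 2), (314, 28, 1), (316, 29, 1), (318, 29, 1), (320, 29, 1), (322, 30, 1), (324, 50, -1), (326, 123, -5), (328, 127, -3), (330, 81, 44), (332, 80, 106), (334, 82, 110), (336, 84, 110), (338, 84, 110), (340, 71, 86), (342, 68, 57), (344, 106, 20), (346, 150, -9), (348, 185, -14), (350, 200, -15), (352, 203, -15), (354, 204, -16), (356, 204, -16), (358, 205, -16), (360, 205, -16), (362, 206, -16), (364, 206, -16), (366, 205, -16), (368, 205, -15), (370, 173, -14), (372, 69, -6), (374, 43, -3), (376, 41, -2), (378, 45, -4)]
wall in,out 331.9067111909971 342.9949058732312 lower in,out 284.2653300883757 275.2353299027512
7.4 (5.9, 3.4) [275.6, 329.5, 324.4, 279.9]
12 (8.8, 5.2) [277.1, 331.1, 330.1, 285.3]
16 (9.3, 5.5) [274.6, 327.6, 331.1, 286.7]
20 (9.9, 5.7) [272.7, 324.3, 332.2, 288.4]
30 (10.2, 5.9) [267.2, 314.0, 332.8, 291.4]
30 (12.3, 7.1) [271.2, 318.8, 337.0, 295.0]
```

```bash
cat > solve.py <<'E'
import sys
from h import *
from scipy.optimize import least_squares
psi=np.radians(-6.4);A=np.array([np.cos(psi),np.sin(psi),0]);Y=np.array([-np.sin(psi),np.cos(psi),0]);Z=np.array([0,0,1.])
C0=np.array([.5784,-.1333,.0773])
def solve(d,near,ft,fb,wall,row=152):
    def col(x,zz):
        a=proj(d,C0+(A*x+Z*zz)/1e3+Y*.02);b=proj(d,C0+(A*x+Z*zz)/1e3+Y*.06);return float(a[0]+(b[0]-a[0])*(row-a[1])/(b[1]-a[1]))
    o=wall-col(7.38,15.8)
    def f(p,fixfloor=False):
        x,z,t=p[0],p[1],np.radians(p[2]);c,q=np.cos(t),np.sin(t)
        R=lambda u,v:(x+u*c-v*q,z+v*c+u*q)
        return [col(*R(-26,31))+o-near,col(*R(0,31))+o-ft,col(*R(0,0))+o-fb]
    r=least_squares(f,[8,5,15]);x,z,t=r.x
    print("F x,z",r.x[:2].round(1),"theta",t.round(1),"res",r.fun.round(2),"deck s,h",round(.866*x+.5*z,1),round(-.5*x+.866*z,1),"off",round(o,1))
    nb=(x-26*np.cos(np.radians(t)),z-26*np.sin(np.radians(t)));print("near-bottom s,h",round(.866*nb[0]+.5*nb[1],1),round(-.5*nb[0]+.866*nb[1],1))
if __name__=="__main__":
    for k,v in (("15",(258,311,324.2,330.3)),("14",(229,289.8,295.8,301.7)),("8",(225.5,285.5,291.5,294.7)),("7",(228,284.5,291.5,292))): print(k);solve(np.load(f"w{k}.npz"),*v)
E
python3 solve.py
```

```text
15
F x,z [ 4.3 14.8] theta 22.9 res [-0. -0.  0.] deck s,h 11.1 10.7 off -1.6
near-bottom s,h -14.7 13.9
14
F x,z [5.4 8.5] theta 11.4 res [-0.  0. -0.] deck s,h 8.9 4.6 off -2.1
near-bottom s,h -15.7 12.9
8
F x,z [ 6.3 10.8] theta 10.8 res [-0.  0. -0.] deck s,h 10.9 6.2 off -2.4
near-bottom s,h -13.7 14.8
7
F x,z [ 7.  16.5] theta 12.0 res [0. 0. 0.] deck s,h 14.3 10.8 off -2.6
near-bottom s,h -10.4 18.8
```

The three-edge solution puts the block's +y end about 10 mm above the floor, so it seems to be sitting on the left end wall. I'll check y.

```bash
python3 - <<'E'
from station import *
from h import *
w=get_image("wrist");np.savez("w16",**w)
psi=np.radians(-6.4);A=np.array([np.cos(psi),np.sin(psi),0]);Y=np.array([-np.sin(psi),np.cos(psi),0]);Z=np.array([0,0,1.])
C0=np.array([.5784,-.1333,.0773]);D=lambda s_,y,h:C0+(A*(s_*.866-h*.5)+Z*(s_*.5+h*.866)+Y*y)/1e3
n=-A*.5+Z*.866
for k,cols in (("16",(275,295,310)),("15",(275,295,310)),("8",(245,262,275))):
    d=np.load(f"w{k}.npz");im=d["color"].astype(float)
    print(k,"pred rows inner end wall(66.5,h10)",[round(float(proj(d,D(s_,66.5,10))[1]),1) for s_ in(-10,0,10)],"outer",[round(float(proj(d,D(s_,72.5,10))[1]),1) for s_ in(-10,0,10)],"cam y",((-d["R"].T@d["t"]-C0)@Y*1e3).round(1))
    for c in cols:
        g=im[80:130,c-3:c+4].mean((1,2));b=(im[80:130,c-3:c+4,2]-im[80:130,c-3:c+4,0]).mean(1)
        print(c,[(80+i,int(g[i]),int(b[i])) for i in range(8,46,1)])
    for zz in (10,20,30,40,45):
        print("block end y=65.. row at z",zz,[round(float(proj(d,C0+Y*yy/1e3+(A*-10+Z*zz)/1e3)[1]),1) for yy in(62,65,68,71)])
E
```

```text
16 pred rows inner end wall(66.5,h10) [112.9, 113.2, 113.4] outer [101.5, 101.3, 101.2] cam y 70.1
275 [(88, 176, -16), (89, 175, -17), (90, 176, -16), (91, 176, -16), (92, 176, -16), (93, 176, -17), (94, 175, -16), (95, 176, -16), (96, 173, -15), (97, 163, -6), (98, 138, 18), (99, 116, 51), (100, 108, 67), (101, 105, 71), (102, 105, 70), (103, 104, 71), (104, 105, 70), (105, 106, 71), (106, 104, 71), (107, 105, 71), (108, 104, 72), (109, 105, 72), (110, 104, 72), (111, 101, 69), (112, 88, 55), (113, 64, 24), (114, 45, 3), (115, 44, -1), (116, 43, -2), (117, 42, -2), (118, 41, -2), (119, 40, -2), (120, 37, -1), (121, 39, -2), (122, 40, -3), (123, 42, -4), (124, 42, -2), (125, 43, -1)]
295 [(88, 176, -14), (89, 176, -15), (90, 177, -14), (91, 177, -15), (92, 176, -14), (93, 177, -15), (94, 176, -14), (95, 175, -14), (96, 171, -11), (97, 152, 4), (98, 114, 45), (99, 89, 90), (100, 85, 103), (101, 86, 106), (102, 85, 106), (103, 86, 105), (104, 85, 104), (105, 84, 104), (106, 84, 102), (107, 79, 92), (108, 72, 67), (109, 72, 30), (110, 83, 3), (111, 98, -3), (112, 101, -3), (113, 77, -3
[... 4617 characters left out ...]
8, 95, 90), (99, 90, 109), (100, 91, 112), (101, 90, 111), (102, 89, 111), (103, 90, 111), (104, 89, 110), (105, 88, 110), (106, 87, 108), (107, 81, 97), (108, 75, 70), (109, 76, 31), (110, 85, 6), (111, 95, -2), (112, 97, -3), (113, 80, -2), (114, 57, 0), (115, 44, 1), (116, 44, 0), (117, 46, 0), (118, 45, 0), (119, 46, 0), (120, 42, 0), (121, 41, 0), (122, 41, 0), (123, 42, 0), (124, 43, 0), (125, 41, 0)]
block end y=65.. row at z 10 [122.6, 116.5, 110.3, 104.1]
block end y=65.. row at z 20 [123.7, 117.2, 110.6, 104.0]
block end y=65.. row at z 30 [125.0, 118.0, 111.0, 103.8]
block end y=65.. row at z 40 [126.5, 119.0, 111.4, 103.6]
block end y=65.. row at z 45 [127.3, 119.5, 111.6, 103.6]
```

>>> {"op": "move_arm", "data": {"rows": [{"claw": 0, "dx": 0, "dy": 0, "dz": 0.15, "yaw": 0}, {"claw": 0, "dx": 0, "dy": 0, "dz": 0.1, "yaw": 0}, {"claw": 0, "dx": 0, "dy": 0, "dz": 0.1, "yaw": 0}, {"claw": 0, "dx": 0, "dy": 0, "dz": 0, "yaw": 0}]}}

```text
time: 20.9
ee_pos: [0.5496, -0.1308, 0.1046]
tool_rot: [0.744, 0.668, -0.001, 0.001]
force: [0.6, -1.4, 0.4]
finger_gap: 0.003
finger_force: 0.0
```

```bash
python3 - <<'E'
from h import *
# block in scene view: convex outline of the black top area vs lower wall, using +y end face: print dark profile along deck-x direction at block end
S=np.load("s9.npz")
from station import *
d=get_image("scene");np.savez("s17",**d);im=d["color"].astype(float)
psi=np.radians(-6.4);A=np.array([np.cos(psi),np.sin(psi),0]);Y=np.array([-np.sin(psi),np.cos(psi),0]);Z=np.array([0,0,1.])
C0=np.array([.5784,-.1333,.0773]);D=lambda s_,y,h:C0+(A*(s_*.866-h*.5)+Z*(s_*.5+h*.866)+Y*y)/1e3
def P(x,y,z):return C0+(A*x+Y*y+Z*z)/1e3
for y in(45,55):
    # image line through near-bottom..near-top..far-top for home pose
    for nm,(th,F) in {"home":(30,(10.2,5.9)),"B":(12,(8.8,5.2)),"A":(7.4,(5.9,3.4)),"X":(22.9,(4.3,14.8))}.items():
        t=np.radians(th);c,q=np.cos(t),np.sin(t);R=lambda u,v:P(F[0]+u*c-v*q,y,F[1]+v*c+u*q)
        print(y,nm,"nb,nt,ft rows at col",[proj(d,R(*e)).round(1).tolist() for e in((-26,0),(-26,31),(0,31))])
for c in (262,266,270,274):
    print(c,[(r,int(im[r,c].mean()),int(im[r,c,2]-im[r,c,0])) for r in range(155,192,1)])
E
```

```text
45 home nb,nt,ft rows at col [[270.5, 181.7], [274.7, 177.8], [269.2, 170.1]]
45 B nb,nt,ft rows at col [[271.6, 180.8], [273.6, 174.2], [267.3, 167.9]]
45 A nb,nt,ft rows at col [[272.5, 181.3], [273.8, 174.2], [267.4, 168.4]]
45 X nb,nt,ft rows at col [[272.5, 180.1], [275.9, 175.0], [269.9, 167.7]]
55 home nb,nt,ft rows at col [[267.9, 183.4], [272.0, 179.5], [266.5, 171.8]]
55 B nb,nt,ft rows at col [[269.0, 182.5], [270.9, 175.9], [264.6, 169.6]]
55 A nb,nt,ft rows at col [[269.8, 183.0], [271.1, 175.9], [264.7, 170.1]]
55 X nb,nt,ft rows at col [[269.8, 181.8], [273.2, 176.8], [267.2, 169.4]]
262 [(155, 142, -17), (156, 144, -16), (157, 146, -16), (158, 148, -16), (159, 152, -12), (160, 158, -8), (161, 164, -7), (162, 166, -7), (163, 164, -7), (164, 156, -7), (165, 135, -7), (166, 114, -5), (167, 121, -5), (168, 145, -6), (169, 159, -6), (170, 163, -5), (171, 156, 2), (172, 139, 16), (173, 114, 39), (174, 90, 53), (175, 82, 35), (176, 88, 11), (177, 88, 6), (178, 77, 14), (179, 71, 38), (180, 74, 58), (181, 76, 65), (182, 79, 60), (183, 84, 46), (184, 90, 28), (185, 105, 12), (
[... 1124 characters left out ...]
184, 69, 17), (185, 78, 8), (186, 91, -1), (187, 113, -5), (188, 132, -6), (189, 137, -5), (190, 123, -6), (191, 104, -5)]
274 [(155, 108, -4), (156, 107, -3), (157, 108, -3), (158, 109, -2), (159, 109, -2), (160, 114, -2), (161, 128, -1), (162, 143, -2), (163, 149, -2), (164, 150, -2), (165, 147, -2), (166, 139, -2), (167, 120, -2), (168, 90, -3), (169, 62, -2), (170, 51, -4), (171, 55, -3), (172, 62, -4), (173, 64, -4), (174, 59, -4), (175, 54, -2), (176, 50, -3), (177, 50, -2), (178, 54, 6), (179, 58, 14), (180, 60, 23), (181, 63, 22), (182, 72, 11), (183, 82, 1), (184, 94, -4), (185, 112, -5), (186, 128, -6), (187, 128, -5), (188, 110, -5), (189, 101, -5), (190, 121, -6), (191, 139, -6)]
```

The scene view puts the far top edge at rows ~170–172, which matches the block lying flat. I'll touch down to check its height.

>>> {"op": "move_arm", "data": {"rows": [{"claw": 0, "dx": 0, "dy": 0, "dz": 0.1, "yaw": 0}, {"claw": 0, "dx": 0, "dy": 0, "dz": 0.1, "yaw": 0}, {"claw": 0, "dx": 0, "dy": 0, "dz": 0.1, "yaw": 0}, {"claw": 0, "dx": 0, "dy": 0, "dz": 0, "yaw": 0}]}}

```text
time: 21.28
ee_pos: [0.5497, -0.1309, 0.1016]
tool_rot: [0.744, 0.668, -0.0, 0.001]
force: [0.4, -0.2, 0.1]
finger_gap: 0.0
finger_force: 0.1
```

>>> {"op": "move_arm", "data": {"rows": [{"claw": 0, "dx": 0, "dy": 0, "dz": 0.1, "yaw": 0}, {"claw": 0, "dx": 0, "dy": 0, "dz": 0.1, "yaw": 0}, {"claw": 0, "dx": 0, "dy": 0, "dz": 0.1, "yaw": 0}, {"claw": 0, "dx": 0, "dy": 0, "dz": 0, "yaw": 0}]}}

```text
time: 21.62
ee_pos: [0.5501, -0.1309, 0.1009]
tool_rot: [0.744, 0.668, -0.0, 0.001]
force: [-6.1, 1.6, 16.3]
finger_gap: -0.001
finger_force: 8.5
```

Contact at z ≈ 24 mm above the floor datum, with force leaning downslope like a 30° face. I'll touch the top at the +y end too, to check it is level along y.

>>> {"op": "move_arm", "data": {"rows": [{"claw": 0, "dx": 0, "dy": 0, "dz": -0.8, "yaw": 0}, {"claw": 0, "dx": 2.2, "dy": 0, "dz": 0, "yaw": 0}, {"claw": 0, "dx": 2.2, "dy": 0, "dz": 0, "yaw": 0}, {"claw": 0, "dx": 0, "dy": 0, "dz": 0.3, "yaw": 0}, {"claw": 0, "dx": 0, "dy": 0, "dz": 0.2, "yaw": 0}, {"claw": 0, "dx": 0, "dy": 0, "dz": 0.1, "yaw": 0}, {"claw": 0, "dx": 0, "dy": 0, "dz": 0.1, "yaw": 0}, {"claw": 0, "dx": 0, "dy": 0, "dz": 0.05, "yaw": 0}, {"claw": 0, "dx": 0, "dy": 0, "dz": 0, "yaw": 0}]}}

```text
time: 22.37
ee_pos: [0.5549, -0.0866, 0.1009]
tool_rot: [0.744, 0.668, 0.001, 0.0]
force: [-4.8, 6.1, 15.3]
finger_gap: -0.0
finger_force: 7.6
```

>>> {"op": "move_arm", "data": {"rows": [{"claw": 0, "dx": 0, "dy": 0, "dz": -0.8, "yaw": 0}, {"claw": 0, "dx": -3, "dy": 0, "dz": -0.5, "yaw": 0}, {"claw": 0, "dx": -3, "dy": 0, "dz": 0, "yaw": 0}, {"claw": 0, "dx": -2.8, "dy": 0, "dz": 0, "yaw": 0}, {"claw": 0, "dx": 0, "dy": 0, "dz": 0.5, "yaw": 0}, {"claw": 0, "dx": 0, "dy": 0, "dz": 0.3, "yaw": 0}, {"claw": 0, "dx": 0, "dy": 0, "dz": 0.2, "yaw": 0}, {"claw": 0, "dx": 0, "dy": 0, "dz": 0.05, "yaw": 0}, {"claw": 0, "dx": 0, "dy": 0, "dz": 0, "yaw": 0}]}}

```text
time: 23.12
ee_pos: [0.5447, -0.1738, 0.1015]
tool_rot: [0.744, 0.668, -0.001, 0.0]
force: [0.2, 1.0, 1.0]
finger_gap: -0.003
finger_force: 0.0
```

>>> {"op": "move_arm", "data": {"rows": [{"claw": 0, "dx": 0, "dy": 0, "dz": 0.1, "yaw": 0}, {"claw": 0, "dx": 0, "dy": 0, "dz": 0.1, "yaw": 0}, {"claw": 0, "dx": 0, "dy": 0, "dz": 0, "yaw": 0}]}}

```text
time: 23.37
ee_pos: [0.5451, -0.1739, 0.101]
tool_rot: [0.744, 0.668, -0.0, 0.001]
force: [-3.6, 1.2, 9.0]
finger_gap: -0.004
finger_force: 4.8
```

>>> {"op": "move_arm", "data": {"rows": [{"claw": 0, "dx": 0, "dy": 0, "dz": -1.0, "yaw": 0}, {"claw": 0, "dx": 2, "dy": 0, "dz": -0.6, "yaw": 0}, {"claw": 0, "dx": 2.2, "dy": 1.0, "dz": 0, "yaw": 0}, {"claw": 0, "dx": 0, "dy": 0.5, "dz": 0.2, "yaw": 0}, {"claw": 0, "dx": 0, "dy": 0, "dz": 0.3, "yaw": 0}, {"claw": 0, "dx": 0, "dy": 0, "dz": 0.1, "yaw": 0}, {"claw": 0, "dx": 0, "dy": 0, "dz": 0.1, "yaw": 0}, {"claw": 0, "dx": 0, "dy": 0, "dz": 0.1, "yaw": 0}, {"claw": 0, "dx": 0, "dy": 0, "dz": 0, "yaw": 0}]}}

```text
time: 24.12
ee_pos: [0.5654, -0.1342, 0.11]
tool_rot: [0.744, 0.668, 0.001, 0.001]
force: [-2.5, 4.4, 14.9]
finger_gap: 0.0
finger_force: 7.1
```

The top face is level along y and slopes 30.3°, at the height expected for home, so the block lies flat on the pocket floor. I'll retreat.

>>> {"op": "move_arm", "data": {"rows": [{"claw": 0, "dx": 0, "dy": 0, "dz": -0.5, "yaw": 0}, {"claw": 0, "dx": 0, "dy": 0, "dz": -2, "yaw": 0}, {"claw": 0, "dx": 0, "dy": 0, "dz": -3.5, "yaw": 0}, {"claw": 0, "dx": -1, "dy": 0, "dz": -3.5, "yaw": 0}, {"claw": 0, "dx": -2.5, "dy": 0, "dz": -3, "yaw": 0}, {"claw": 0, "dx": -3.5, "dy": 0, "dz": -1, "yaw": 0}, {"claw": 0, "dx": -3.5, "dy": 0, "dz": 0, "yaw": 0}, {"claw": 0, "dx": 0, "dy": 0, "dz": 0, "yaw": 0}, {"claw": 0, "dx": 0, "dy": 0, "dz": 0, "yaw": 0}]}}

```text
time: 24.87
ee_pos: [0.552, -0.2407, 0.2427]
tool_rot: [0.746, 0.666, -0.001, 0.001]
force: [-0.4, -0.1, -0.8]
finger_gap: -0.002
finger_force: 0.0
```

```bash
python3 - <<'E'
from station import *
from h import *
d=get_image("wrist");np.savez("w20",**d);im=d["color"].astype(float);s=read_state();print(s["ee_pos"],s["force"].round(1))
psi=np.radians(-6.4);A=np.array([np.cos(psi),np.sin(psi),0]);Y=np.array([-np.sin(psi),np.cos(psi),0]);Z=np.array([0,0,1.])
C0=np.array([.5784,-.1333,.0773]);D=lambda s_,y,h:C0+(A*(s_*.866-h*.5)+Z*(s_*.5+h*.866)+Y*y)/1e3
for nm,q in (("near top",(-13,0,31)),("far top",(13,0,31)),("+y top",(0,65,31)),("-y top",(0,-65,31)),("up wall in",(14.3,40,10)),("tall in top",(0,-66.5,24)),("low wall out",(-20.3,40,10))): print(nm,proj(d,D(*q)).round(1))
g=im.mean(2);n_,l,st,c=cv2.connectedComponentsWithStats(((g<62)&(im[...,2]-im[...,0]<20)).astype(np.uint8))
u=proj(d,D(0,30,31)).astype(int)
for i in range(1,n_):
    if st[i,4]>800:
        ys,xs=np.where(l==i);r=cv2.minAreaRect(np.c_[xs,ys].astype(np.float32));print(st[i].tolist(),c[i].round(1),[round(float(v),1) for v in (*r[0],*r[1],r[2])])
E
```

```text
[ 0.55206255 -0.23933169  0.24235343] [-0.5  0.8 -0.5]
near top [248.7  60.3]
far top [274.8  58. ]
+y top [261.3 -28.7]
-y top [261.6 135.5]
up wall in [287.9  10.6]
tall in top [265.3 136.5]
low wall out [253.7  16.5]
[0, 0, 76, 132, 6835] [30.2 64.5] [37.5, 65.5, 75.0, 131.0, 0.0]
[243, 0, 42, 134, 4605] [265.1  65.1] [263.2, 66.4, 40.6, 133.3, 0.7]
[0, 231, 512, 153, 46267] [278.1 330.5] [255.5, 307.0, 152.0, 511.0, 90.0]
```

```bash
python3 -c "
from station import *
print(close_job())"
```

```text
the job is handed in; nothing more can be done
None
```

The block is in the blue-walled pocket and I've handed the job in. Touching its top along its length and up the slope showed it level and lying at the deck's 30°, at the height expected for home. One doubt: the tool cannot tilt, so I leaned the block in against the upslope wall. It dropped the last few mm unsupported when the fingers lifted away, so it may not count as laid in gently.

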